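Shut the gas and put the burner bars away

TASK

First throw the gas cock's lever into its notch, centred between the two teeth on the plate, so the gas is shut. Then pull out the drawer of the grey cabinet all the way, put every burner bar from the black pocket tray and the wrench into it, and push the drawer fully shut with everything inside. Do not tip over the glass jar.

Things in the scene. Friction and masses are not known exactly. Their poses are not given: they have to be found in the camera images.
- gas_lever (a joint): the gas cock's lever: turns about the cock's upright axis, clockwise seen from above as the value grows; range 0 to 1.6 rad, starts at 0 to 0.35 (pointing away from the notch), is right in the notch at 1.15. Stays where it is left (no click, no spring); takes about 2 N at the grip
- gas_lever_grip (a point): middle of the upright round grip at the end of the lever: a dark steel knob 20 mm across and 45 mm tall (from 27 mm below this point to 18 mm above it), 100 mm from the pivot axis
- gas_lever_pivot (a point): point on the lever's upright pivot axis, at the height of the grip point
- gas_notch (a point): where the grip point is when the lever lies centred in the notch: the gap between the two small dark teeth (10 mm wide, gap about 17 mm) on the rim of the round steel plate under the lever. It belongs to the fixed gas cock, a brass valve with a 132 mm round steel plate and a copper pipe, left of the cabinet; 86 mm above the table
- drawer (a joint): the drawer of the grey steel cabinet: metres pulled out, 0 shut, 0.18 fully out, starts at 0 to 0.015. Slides with about 1.5 N of friction and stays where it is left
- drawer_handle (a point): middle of the drawer's bar handle: a steel round bar 12 mm thick and 110 mm long, along this point's y, 50 mm in front of the drawer front (44 mm clear behind it), 38 mm below the cabinet's top. This point's -x is the way the drawer pulls out. Drawer front 79 mm high (72 mm above the inner floor), its top edge 12 mm below the cabinet's top
- drawer_floor (a point): centre of the drawer's inner floor; moves with the drawer. x to the back, y to the left seen from the robot, z up. Inside: 215 mm in x (-107 to 107 mm) by 278 mm in y (-139 to 139 mm); walls 6 mm thick, 40 mm high over the floor. With the drawer fully out, x from -107 to 66 mm is open from above; the rest is under the cabinet's top
- cabinet: grey painted steel cabinet of one drawer, 260 mm deep (x), 320 mm wide, 120 mm tall, standing on the counter; fixed. Origin at the centre of its underside, x to its back. The underside of its top is 72 mm above the drawer's inner floor, its upper face 84 mm above it
- tray: black pocket tray, 264 mm (x) by 150 mm (y), 22 mm high, fixed; five pockets each 24 mm (x) by 126 mm (y) and 16 mm deep, side by side along x at -108, -54, 0, 54, 108 mm. Origin at the centre of its underside. The bars stand in the pockets
- wrench: open-ended steel wrench lying flat on the counter, 140 mm long along its x, shank 100 mm long, 16 mm wide (y) and 10 mm thick; heads 32 and 34 mm wide at the ends. Origin at the centre of its underside, mid length, near its balance point. 0.16 kg give or take
- jar: glass jar with a steel cap, 68 mm across, 80 mm tall, standing; bystander. Origin at the centre of its underside
- bar0: a burner bar from a gas water heater: a plain steel blade, 120 mm long (its x), 16 mm wide (its y), 44 mm tall (its z), 0.14 kg give or take, with fine slits along the top edge. Origin at the centre of its underside. At the start it stands upright in a pocket of the tray, 28 mm of it above the tray. There are 3 to 5 bars; absent ones read None
- bar1: a burner bar from a gas water heater: a plain steel blade, 120 mm long (its x), 16 mm wide (its y), 44 mm tall (its z), 0.14 kg give or take, with fine slits along the top edge. Origin at the centre of its underside. At the start it stands upright in a pocket of the tray, 28 mm of it above the tray. There are 3 to 5 bars; absent ones read None
- bar2: a burner bar from a gas water heater: a plain steel blade, 120 mm long (its x), 16 mm wide (its y), 44 mm tall (its z), 0.14 kg give or take, with fine slits along the top edge. Origin at the centre of its underside. At the start it stands upright in a pocket of the tray, 28 mm of it above the tray. There are 3 to 5 bars; absent ones read None
- bar3: a burner bar from a gas water heater: a plain steel blade, 120 mm long (its x), 16 mm wide (its y), 44 mm tall (its z), 0.14 kg give or take, with fine slits along the top edge. Origin at the centre of its underside. At the start it stands upright in a pocket of the tray, 28 mm of it above the tray. There are 3 to 5 bars; absent ones read None
- bar4: a burner bar from a gas water heater: a plain steel blade, 120 mm long (its x), 16 mm wide (its y), 44 mm tall (its z), 0.14 kg give or take, with fine slits along the top edge. Origin at the centre of its underside. At the start it stands upright in a pocket of the tray, 28 mm of it above the tray. There are 3 to 5 bars; absent ones read None
There are look-alikes about, which are no part of the job. Leave any green look-alike of the wrench alone.

How it is judged:
On the way, in this order (a step that is already met when the one before it is completed fails the run):
1. the gas lever lies in its notch (value of joint gas_lever between 1.03 and 1.27 rad), for 0.3 s.
2. the drawer is pulled out (value of joint drawer above 0.15 m), for 0.2 s.
3. every burner bar and the wrench are in the drawer (x of bar0 in the frame of drawer_floor between -0.11 and 0.11 m and y of bar0 in the frame of drawer_floor between -0.142 and 0.142 m and z of bar0 in the frame of drawer_floor between -0.02 and 0.058 m and x of bar1 in the frame of drawer_floor between -0.11 and 0.11 m and y of bar1 in the frame of drawer_floor between -0.142 and 0.142 m and z of bar1 in the frame of drawer_floor between -0.02 and 0.058 m and x of bar2 in the frame of drawer_floor between -0.11 and 0.11 m and y of bar2 in the frame of drawer_floor between -0.142 and 0.142 m and z of bar2 in the frame of drawer_floor between -0.02 and 0.058 m and x of bar3 in the frame of drawer_floor between -0.11 and 0.11 m and y of bar3 in the frame of drawer_floor between -0.142 and 0.142 m and z of bar3 in the frame of drawer_floor between -0.02 and 0.058 m and x of bar4 in the frame of drawer_floor between -0.11 and 0.11 m and y of bar4 in the frame of drawer_floor between -0.142 and 0.142 m and z of bar4 in the frame of drawer_floor between -0.02 and 0.058 m and x of wrench in the frame of drawer_floor between -0.11 and 0.11 m and y of wrench in the frame of drawer_floor between -0.142 and 0.142 m and z of wrench in the frame of drawer_floor between -0.02 and 0.058 m), for 0.2 s.
At the end, for the whole second after the job is handed in: The gas lever is within 0.12 rad of the middle of its notch (1.15), the drawer is shut to within 10 mm, and every bar present and the wrench lie at rest inside the drawer (origin over its floor and less than 58 mm above it) (all of step 1 and all of step 3 and value of joint drawer below 0.01 m and linear speed of each of bar0, bar1, bar2, bar3, bar4, wrench below 0.05 m/s); the robot touches nothing.
It fails at once if the glass jar is tipped over (angle between jar's own z axis and vertical above 0.8 rad).
Of bar0, bar1, bar2, bar3, bar4 only 3 to 5 are there at a start; the rules pass over those that are not, and their reading is None.
At some moment in a run one of wrench may be knocked a few centimetres aside while the robot is not near it.
Once in a run the grip may slacken for a moment while it holds something.
It also fails if it takes over 210 s, if anything falls off the work surface, if the arm or the gripper's body presses on something with over 40 N, if the wrist force passes 120 N, or if a joint passes its speed limit or range.

ROBOT

A 7-joint arm with a two-finger parallel gripper is mounted at the origin on the work surface. World frame = base frame: x ahead of the robot, y to its left, z up, the work surface at z = 0. Lengths are in m, angles in rad, forces in N, time in s.
With the tool pointing down it reaches from about 0.425 to 0.925 m from the base axis. Payload 6.8 kg.
Tool frame: the origin (TCP) lies between the finger pads; the fingertips stand r.tcp_to_tips ahead of it and the grasp point (between the pads) is the TCP (r.tcp_to_tips is the distance from the TCP to the fingertips, in m); z points along the fingers, y is the line along which they close (so a half turn about z gives the same grasp; the last joint's range is limited). The gripper opens to 85 mm and grips with 20 to 120 N. Pads are 22 mm wide; open, the fingers measure 114 mm over their backs; the gripper's body (76 mm by 85 mm) begins 54 mm behind the grasp point. The pads swing forward as they close: fully open they stand 13 mm farther back than shut.
Start: joints at [-1.337, 0.477, 0.022, 1.555, -0.011, 1.109, -0.083], TCP at [0.226, 0.636, 0.25] pointing down, gripper open.
Joint ranges: [-2.96, 2.96], [-0.34, 2.1], [-1.41, 1.46], [0.24, 2.44], [-1.37, 4.51], [0.17, 1.92], [-2.96, 2.96]. Speed limits (rad/s): [2.39, 2.39, 3.14, 3.14, 3.14, 3.14, 3.14].

INTERFACE

Orientations are given as a rotation vector (axis times angle).
In Python, from bench import r gives the robot as it stands.
- The arm moves only by the tool servo_tool, never from a script. Its argument "commands" is a list of rows, each a list of 2 entries, a list of its own where there are three numbers: the shift along the tool's x, y, z normalised to -1 to 1, where 1 is 250 mm, then the turn, a rotation vector about the tool's x, y, z normalised to -1 to 1, where 1 is 90 degrees. In form: [[[dx, dy, dz], [ax, ay, az]], ...]. A call has 1 to 20 rows; each row is the pose to reach, as a shift and turn from the pose commanded when the call began, along the tool's axes at that moment; what a row does not reach only later rows make up. A row lasts 1/10 s, in which the tool goes at most 50 mm and 8.59 degrees, less where a joint would pass 70% of its speed; a pose out of reach is approached as far as the arm can. A call with a number of a shift or a turn outside -1 to 1 is refused whole. A call with a gripper value outside its range is refused whole. "claw" is the closure, from 0 (fully open) to 1 (shut), set as the call begins (left out, the last holds). The fingers move at their own pace and stop on an object; "squeeze" is the grip in N (left out, the last holds). Time passes only in rows, so rows that repeat a pose let the fingers close. It gives the time, the measured TCP pose, the force, the opening and the grip force at its end, in the units of the state.
- r.get_obs(): the state, without advancing time (a new reading comes with each control period).
- r.grab_frame(name): name is "scene" or "top"; returns (picture, depth): 384x512x3 uint8, red, green, blue; 384x512 float32, m along the optical axis (not along the pixel's ray), 0 where there is no reading.
- r.camera_model(name): a dict with "fx", "fy", "cx", "cy" (pixels), "extrinsics" (4x4, takes a point from camera to world coordinates). Camera axes: x right, y down, z forward; pixel columns grow to the right and rows downward; lengths in m; the calibration is good to about 2 mm. A picture is of the moment at which its call begins. camera_model takes no time and is no camera call.
- r.hand_in(): hands the job in; it is judged then, once.
Trained networks look in the newest picture that a camera, given by its name, has taken for a name from the list of things; names that differ only in an ending like _2 or _b are one class to them, and where a whole thing is asked for, a point or a joint stands for the part that bears it (a point fixed in the world has none). Each returns a list of dicts, best first, with "confidence" (0 to 1); they miss things now and then, are a little off and sometimes report something else, mostly with a low value. They report only what shows in the picture. A call takes as long as a camera call. They do not tell look-alikes from the thing itself.
- r.boxes_of(camera, target): "uv" ([column, row] in pixels, amid what is visible of it).
- r.mark_of(camera, target): "uv" ([column, row] in pixels: a listed point, or the origin of a listed thing).
The state is a dict: "clock": time; "joints": joint angles; "qvel": joint speeds; "tau": joint torques, N m; "tcp_pos": TCP position; "orientation": TCP orientation; "contact_force": force on the tool from outside, world axes, zero at the start; "moment": the same for the moment, N m; "grip_width": finger opening in m; "gripper_force": force on a finger pad.
Only numpy, scipy, OpenCV 4.12 (cv2) and the standard library are available. Lean on these libraries where they do the work, as an engineer would, in place of code of your own. Each camera call takes 0.05 s, during which the arm holds its last target. There are 200 camera calls.

## Working session

There is one attempt and no reset: what is moved stays moved. The work goes in short steps, Python scripts to look and compute and a tool call to move; the robot and the scene stay as the last step left them, time stands still between calls to the robot, and variables do not carry over. Pictures are saved under pics/ and viewed, at most 14 in all, crops included, and the job is handed in when it is done.

Besides the shell and the picture viewer there is one more tool, called after "Call:" as name(argument=value, ...) on one line, values as JSON. servo_tool: Moves the arm, as the interface text tells. Scaled input: -1 to 1 covers 250 mm each way for a shift and 90 degrees each way for a turn. Its arguments: {"type":"object","properties":{"commands":{"type":"array"},"claw":{"type":"number"},"squeeze":{"type":"number"}},"required":["commands"]}

```bash
mkdir -p pics; cat > h.py <<'E'
from bench import r
import numpy as np, cv2
from scipy.spatial.transform import Rotation as R
def snap(c):
    img,d=r.grab_frame(c); return img,d,r.camera_model(c)
def px2w(m,uv,z):
    "depth z along axis -> world"
    T=np.array(m['extrinsics']); u,v=uv
    p=np.array([(u-m['cx'])/m['fx']*z,(v-m['cy'])/m['fy']*z,z,1]); return (T@p)[:3]
def onplane(m,uv,h):
    T=np.array(m['extrinsics']); u,v=uv
    d=T[:3,:3]@np.array([(u-m['cx'])/m['fx'],(v-m['cy'])/m['fy'],1]); o=T[:3,3]
    return o+d*(h-o[2])/d[2]
def proj(m,p):
    q=np.linalg.inv(np.array(m['extrinsics']))@np.append(p,1); return [m['fx']*q[0]/q[2]+m['cx'],m['fy']*q[1]/q[2]+m['cy']]
def cloud(m,d):
    v,u=np.mgrid[:d.shape[0],:d.shape[1]]
    P=np.stack([(u-m['cx'])/m['fx']*d,(v-m['cy'])/m['fy']*d,d],-1); T=np.array(m['extrinsics'])
    W=P@T[:3,:3].T+T[:3,3]; W[d==0]=np.nan; return W
def st():
    o=r.get_obs(); print({k:np.round(o[k],3).tolist() for k in('clock','tcp_pos','orientation','contact_force','grip_width','gripper_force','joints')})
E
python3 - <<'E'
from h import *
for c in('scene','top'):
    i,d,m=snap(c); cv2.imwrite(f'pics/{c}0.png',cv2.resize(i[...,::-1],(800,600))); print(c,np.round(m['extrinsics'],3).tolist(),m['fx'],m['cx'],m['cy'])
    np.savez(f'{c}0.npz',i=i,d=d)
    if c=='top':
        for t in('gas_lever_grip','gas_lever_pivot','gas_notch','drawer_handle','drawer_floor','wrench','jar','bar0','tray','cabinet'):
            print(t,[(np.round(x['uv'],1).tolist(),round(x['confidence'],2)) for x in r.mark_of(c,t)])
st(); print(r.tcp_to_tips)
E
```

```text
scene [[-0.553, 0.541, -0.634, 1.254], [0.833, 0.341, -0.436, 0.474], [-0.02, -0.769, -0.639, 0.779], [0.0, 0.0, 0.0, 1.0]] 405.7743838900735 256.16204992420165 187.91799174123042
top [[0.0, -0.992, 0.123, 0.374], [-1.0, -0.002, -0.013, -0.001], [0.013, -0.123, -0.992, 1.29], [0.0, 0.0, 0.0, 1.0]] 427.8750283275365 258.537644212188 191.36512824811876
gas_lever_grip [([369.8, 202.3], 0.73), ([153.1, 188.6], 0.69), ([120.2, 187.0], 0.31)]
gas_lever_pivot [([142.1, 157.8], 0.56)]
gas_notch [([117.1, 189.1], 0.68)]
drawer_handle [([255.6, 165.6], 0.83)]
drawer_floor [([139.2, 233.7], 0.51)]
wrench [([140.6, 231.0], 0.84), ([136.2, 283.0], 0.65)]
jar [([352.9, 123.5], 0.8)]
bar0 [([367.1, 166.1], 0.88), ([365.6, 187.1], 0.86), ([364.8, 238.1], 0.79), ([363.3, 201.3], 0.76), ([360.6, 219.0], 0.54)]
tray [([364.5, 202.3], 0.81)]
cabinet [([254.2, 113.6], 0.83)]
{'clock': 0.6, 'tcp_pos': [0.226, 0.636, 0.25], 'orientation': [-0.534, -3.096, -0.0], 'contact_force': [0.724, -0.32, 0.215], 'grip_width': 0.085, 'gripper_force': 0.0, 'joints': [-1.337, 0.477, 0.022, 1.555, -0.012, 1.109, -0.083]}
0.019
```

View pics/top0.png

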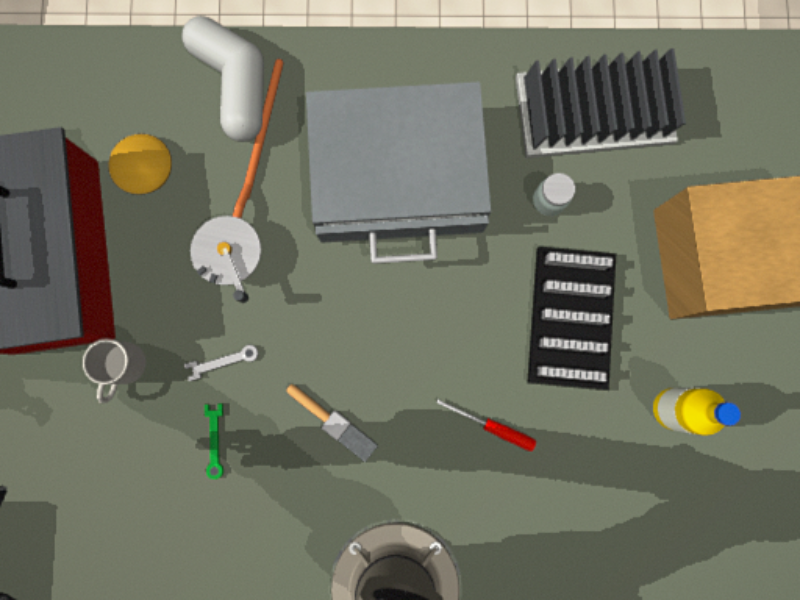

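View pics/scene0.png

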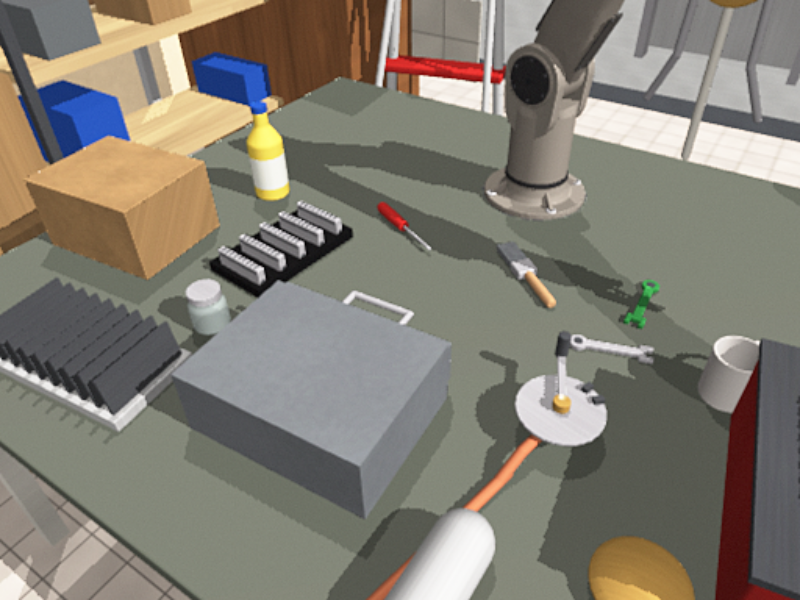

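The top view (800x600 scale) shows the gas cock at (225,250), with its lever to (240,295) and teeth near (207,272). The cabinet handle is at (403,250), and the tray at (572,318) holds 5 bars; the jar is at (555,193). There are two wrench candidates: silver steel at (222,362) and green at (214,440). The silver one fits, since green is excluded. Next I'll measure and take a confirming crop.

```bash
python3 - <<'E'
from h import *
z=np.load('top0.npz'); i,d=z['i'],z['d']; m=r.camera_model('top'); W=cloud(m,d)
def rect(mask,name,k=3):
    n,l,s,c=cv2.connectedComponentsWithStats(mask.astype(np.uint8))
    for j in range(1,n):
        if s[j,4]<k: continue
        P=W[l==j]; (cx,cy),(a,b),th=cv2.minAreaRect((P[:,:2]*1000).astype(np.float32))
        print(name,np.round(c[j]),s[j,4],'ctr',round(cx),round(cy),'size',round(a),round(b),'ang',round(th,1),'z',np.round(np.nanmedian(P[:,2]),3))
v,u=np.mgrid[:384,:512]
def win(u0,u1,v0,v1): return (u>=u0)&(u<u1)&(v>=v0)&(v<v1)
g=W[...,2]
rect(win(338,398,155,252)&(g>0.035)&(g<0.07),'bar',15)
rect(win(338,398,155,252)&(g>0.012)&(g<0.07),'tray',100)
rect(win(190,320,45,155)&(g>0.105)&(g<0.14),'cab',100)
rect(win(230,285,140,172)&(g>0.06)&(g<0.1),'handle',15)
rect(win(110,172,215,246)&(g>0.005)&(g<0.03),'wrench',15)
rect(win(115,172,130,200)&(g>0.03)&(g<0.066),'plate',30)
rect(win(115,172,130,200)&(g>0.08)&(g<0.14),'lever',5)
rect(win(335,375,105,140)&(g>0.06),'jar',15)
for n,uv,h in(('pivot',(143.2,158.5),.09),('grip',(153.6,188.8),.104),('notchnet',(117.1,189.1),.086),('pivnet',(142.1,157.8),.086),('gripnet',(153.1,188.6),.086)): print(n,onplane(m,uv,h).round(3))
c=i[125:300,105:215]; cv2.imwrite('pics/c1.png',cv2.resize(c,None,fx=3.4,fy=3.4,interpolation=2)[...,::-1])
E
```

```text
bar [371. 166.] 261 ctr 603 -349 size 119 17 ang 84.3 z 0.051
bar [370. 184.] 253 ctr 550 -344 size 119 17 ang 84.6 z 0.051
bar [368. 202.] 253 ctr 496 -339 size 121 17 ang 85.1 z 0.051
bar [367. 220.] 247 ctr 442 -334 size 120 17 ang 84.9 z 0.051
bar [366. 239.] 251 ctr 389 -329 size 120 17 ang 84.8 z 0.051
tray [366. 203.] 4183 ctr 496 -339 size 152 264 ang 84.6 z 0.025
cab [254.  98.] 9527 ctr 789 -3 size 249 320 ang 3.7 z 0.121
cab [257. 144.] 563 ctr 656 -12 size 16 311 ang 3.6 z 0.108
handle [258. 157.] 464 ctr 621 -14 size 58 158 ang 3.7 z 0.087
wrench [142. 231.] 333 ctr 412 331 size 34 153 ang 18.1 z 0.011
plate [144. 159.] 1521 ctr 624 313 size 132 146 ang 38.3 z 0.051
lever [153. 189.] 51 ctr 527 280 size 19 18 ang 69.5 z 0.104
jar [357. 121.] 355 ctr 731 -304 size 59 58 ang 53.9 z 0.081
pivot [0.615 0.311 0.09 ]
grip [0.527 0.276 0.104]
notchnet [0.528 0.383 0.086]
pivnet [0.618 0.316 0.086]
gripnet [0.53  0.282 0.086]
```

View pics/c1.png

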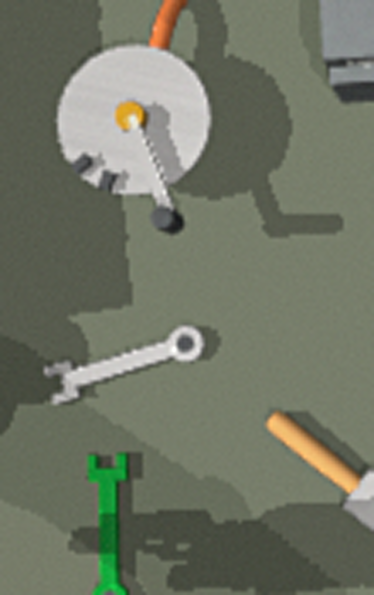

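The crop confirms the silver wrench at crop (125,365) and the green look-alike at (108,520). The teeth are at crop (84,162) and (108,181).

```bash
cat >> h.py <<'E'
def cmd(pos,ydir=None,alt=False,base=None):
    """print shift/turn (normalised) from measured (or base) pose to pos with tool pointing down, closing line at world angle ydir (deg)"""
    o=r.get_obs(); p,R0=(o['tcp_pos'],R.from_rotvec(o['orientation'])) if base is None else base
    if ydir is None: R1=R0
    else:
        best=None
        for k in(0,180):
            a=np.radians(ydir+k); y=np.array([np.cos(a),np.sin(a),0]); zt=np.array([0,0,-1.]); x=np.cross(y,zt)
            q=R.from_matrix(np.stack([x,y,zt],1)); t=(R0.inv()*q).magnitude()
            if best is None or (t<best[0])!=alt: best=(t,q)
        R1=best[1]
    s=R0.inv().apply(np.array(pos)-p)/.25; t=(R0.inv()*R1).as_rotvec()/(np.pi/2)
    print([np.round(s,3).tolist(),np.round(t,3).tolist()]); return np.array(pos),R1
E
python3 - <<'E'
from h import *
z=np.load('top0.npz'); i,d=z['i'],z['d']; m=r.camera_model('top'); W=cloud(m,d)
g=W[...,2]; v,u=np.mgrid[:384,:512]; w=(u>115)&(u<172)&(v>130)&(v<200)
M=w&(g>.045)&(g<.057); P=W[M][:,:2]
# circle rim fit: hull of plate points
H=cv2.convexHull((P*1000).astype(np.float32))[:,0]; A=np.c_[2*H,np.ones(len(H))]; s=np.linalg.lstsq(A,(H**2).sum(1),rcond=None)[0]; print('plate c',s[:2],'r',np.sqrt(s[2]+s[0]**2+s[1]**2), np.median(W[M][:,2]))
print('enc',cv2.minEnclosingCircle((P*1000).astype(np.float32)), 'px',onplane(m,(144.3,160),.052))
t1=onplane(m,(105+84/3.4,125+162/3.4),.06);t2=onplane(m,(105+108/3.4,125+181/3.4),.06); print(t1,t2)
for n,(a,b) in dict(t1=(84,162),t2=(108,181)).items():
    uu,vv=int(105+a/3.4),int(125+b/3.4); print(W[vv-1:vv+2,uu-1:uu+2,2].round(3).tolist(), W[vv,uu].round(3))
c=s[:2]/1000; gr=np.array([.527,.279]); mid=((t1+t2)/2)[:2]
for n,p in(('grip',gr),('mid',mid)):
    e=p-c; print(n,np.degrees(np.arctan2(e[1],e[0])),np.hypot(*e))
st()
E
```

```text
plate c [621.60093272 319.20650183] r 66.26801677060467 0.05081396880931344
enc ((627.4505004882812, 318.83123779296875), 73.44689178466797) px [0.61857514 0.31788566 0.052     ]
[0.57958048 0.35678687 0.06      ] [0.56323119 0.33581355 0.06      ]
[[0.062, 0.055, 0.059], [0.055, 0.06, nan], [0.056, 0.058, 0.058]] [0.582 0.359 0.06 ]
[[0.061, 0.058, 0.057], [0.059, 0.061, 0.061], [0.059, 0.056, 0.058]] [0.564 0.338 0.061]
grip -156.97394091253938 0.10279056017574967
mid 151.64124604686592 0.05704048396119781
{'clock': 0.6, 'tcp_pos': [0.226, 0.636, 0.25], 'orientation': [-0.534, -3.096, -0.0], 'contact_force': [0.724, -0.32, 0.215], 'grip_width': 0.085, 'gripper_force': 0.0, 'joints': [-1.337, 0.477, 0.022, 1.555, -0.012, 1.109, -0.083]}
```

```bash
python3 - <<'E'
from h import *
cmd([.527,.279,.2],113)
E
```

```text
[[-1.612, -0.942, 0.201], [0.0, -0.0, -0.473]]
```

Call:
servo_tool(commands=[[[-0.8,-0.47,0.1],[0,0,-0.24]],[[-0.8,-0.47,0.1],[0,0,-0.24]],[[-0.8,-0.47,0.1],[0,0,-0.24]],[[-0.8,-0.47,0.1],[0,0,-0.24]],[[-0.8,-0.47,0.1],[0,0,-0.24]],[[-0.8,-0.47,0.1],[0,0,-0.24]]], claw=0.3)

```text
clock: 1.2
tcp_pos: [0.3801, 0.4526, 0.225]
orientation: [-0.04, 3.14, -0.005]
contact_force: [-0.1, -0.0, 0.2]
grip_width: 0.0598
gripper_force: 0.0
```

```bash
python3 - <<'E'
from h import *
st()
b=cmd([.527,.279,.15],113)
E
```

```text
{'clock': 1.2, 'tcp_pos': [0.38, 0.453, 0.225], 'orientation': [-0.04, 3.14, -0.005], 'contact_force': [-0.127, -0.019, 0.169], 'grip_width': 0.06, 'gripper_force': 0.0, 'joints': [-0.978, 0.366, -0.002, 1.788, 0.005, 0.99, 0.614]}
[[-0.569, -0.708, 0.303], [-0.002, 0.001, -0.239]]
```

Call:
servo_tool(commands=[[[-0.569,-0.708,0.3],[0,0,-0.24]],[[-0.569,-0.708,0.3],[0,0,-0.24]],[[-0.569,-0.708,0.3],[0,0,-0.24]],[[-0.569,-0.708,0.3],[0,0,-0.24]],[[-0.569,-0.708,0.3],[0,0,-0.24]],[[-0.569,-0.708,0.3],[0,0,-0.24]],[[-0.569,-0.708,0.3],[0,0,-0.24]],[[-0.569,-0.708,0.3],[0,0,-0.24]]])

```text
clock: 2.0
tcp_pos: [0.5229, 0.2883, 0.1507]
orientation: [-0.646, 3.074, 0.002]
contact_force: [0.2, 0.3, -0.2]
grip_width: 0.0599
gripper_force: 0.0
```

```bash
python3 - <<'E'
from h import *
st()
b=cmd([.527,.279,.085],113)
# arc from b
c=np.array([.619,.318])
for a in(-162,-172,-182,-192,-202,-209.5):
    p=c+.1*np.array([np.cos(np.radians(a)),np.sin(np.radians(a))]); cmd([*p,.085],a+270,base=b) if 0 else cmd([*p,.085],a-90,base=b)
E
```

```text
{'clock': 2.0, 'tcp_pos': [0.523, 0.288, 0.151], 'orientation': [-0.646, 3.074, 0.002], 'contact_force': [0.202, 0.295, -0.192], 'grip_width': 0.06, 'gripper_force': 0.0, 'joints': [-0.592, 0.46, -0.021, 1.836, 0.011, 0.844, 1.368]}
[[0.0, -0.041, 0.263], [0.001, 0.0, 0.008]]
[[-0.001, 0.035, 0.0], [0.0, 0.0, 0.056]]
[[-0.013, 0.103, 0.0], [0.0, 0.0, 0.167]]
[[-0.037, 0.169, 0.0], [0.0, 0.0, 0.278]]
[[-0.072, 0.229, 0.0], [0.0, 0.0, 0.389]]
[[-0.117, 0.283, 0.0], [0.0, 0.0, 0.5]]
[[-0.156, 0.317, 0.0], [0.0, 0.0, 0.583]]
```

Call:
servo_tool(commands=[[[0,-0.005,0.05],[0,0,0]],[[0,-0.005,0.05],[0,0,0]]])

```text
clock: 2.2
tcp_pos: [0.5226, 0.2859, 0.1363]
orientation: [0.646, -3.072, 0.001]
contact_force: [-0.5, -0.2, -0.9]
grip_width: 0.0599
gripper_force: 0.0
```

```bash
python3 - <<'E'
from h import *
st()
b=cmd([.527,.279,.085],113)
E
```

```text
{'clock': 2.2, 'tcp_pos': [0.523, 0.286, 0.136], 'orientation': [0.646, -3.072, 0.001], 'contact_force': [-0.516, -0.235, -0.947], 'grip_width': 0.06, 'gripper_force': 0.0, 'joints': [-0.59, 0.478, -0.02, 1.847, 0.012, 0.819, 1.37]}
[[-0.006, -0.032, 0.205], [-0.0, -0.001, 0.008]]
```

Call:
servo_tool(commands=[[[-0.006,-0.032,0.1],[0,0,0]],[[-0.006,-0.032,0.205],[0,0,0]],[[-0.006,-0.032,0.205],[0,0,0]],[[-0.006,-0.032,0.205],[0,0,0]]])

```text
clock: 2.6
tcp_pos: [0.5282, 0.279, 0.0865]
orientation: [0.644, -3.074, 0.0]
contact_force: [-0.0, -0.2, -0.5]
grip_width: 0.0596
gripper_force: 0.0
```

Call:
servo_tool(commands=[[[0,0,0],[0,0,0]],[[0,0,0],[0,0,0]],[[0,0,0],[0,0,0]],[[0,0,0],[0,0,0]],[[0,0,0],[0,0,0]]], claw=0.75, squeeze=20)

```text
clock: 3.1
tcp_pos: [0.5289, 0.279, 0.087]
orientation: [-0.643, 3.074, 0.001]
contact_force: [-0.4, 1.3, 2.1]
grip_width: 0.0214
gripper_force: 0.7
```

```bash
python3 - <<'E'
from h import *
st()
E
```

```text
{'clock': 3.1, 'tcp_pos': [0.529, 0.279, 0.087], 'orientation': [-0.643, 3.074, 0.001], 'contact_force': [-0.38, 1.317, 2.07], 'grip_width': 0.021, 'gripper_force': 0.674, 'joints': [-0.575, 0.548, -0.019, 1.871, 0.014, 0.722, 1.381]}
```

Call:
servo_tool(commands=[[[-0.001,0.035,0],[0,0,0.056]],[[-0.006,0.069,0],[0,0,0.11]],[[-0.013,0.103,0],[0,0,0.167]],[[-0.024,0.137,0],[0,0,0.222]],[[-0.037,0.169,0],[0,0,0.278]],[[-0.054,0.2,0],[0,0,0.333]],[[-0.072,0.229,0],[0,0,0.389]],[[-0.094,0.257,0],[0,0,0.444]],[[-0.117,0.283,0],[0,0,0.5]],[[-0.136,0.3,0],[0,0,0.54]],[[-0.156,0.317,0],[0,0,0.583]],[[-0.156,0.317,0],[0,0,0.583]],[[-0.156,0.317,0],[0,0,0.583]]])

```text
clock: 4.4
tcp_pos: [0.5327, 0.3665, 0.0864]
orientation: [0.78, 3.043, -0.0]
contact_force: [-0.2, 0.7, 0.2]
grip_width: 0.0213
gripper_force: 0.0
```

```bash
python3 - <<'E'
from h import *
st()
i,d,m=snap('scene'); cv2.imwrite('pics/s1.png',cv2.resize(i[200:320,300:430],None,fx=4.5,fy=4.5,interpolation=2)[...,::-1])
i,d,m=snap('top'); cv2.imwrite('pics/t1.png',cv2.resize(i[120:220,90:200],None,fx=5,fy=5,interpolation=2)[...,::-1])
E
```

```text
{'clock': 4.4, 'tcp_pos': [0.533, 0.367, 0.086], 'orientation': [0.78, 3.043, -0.0], 'contact_force': [-0.178, 0.711, 0.196], 'grip_width': 0.021, 'gripper_force': 0.0, 'joints': [-0.856, 0.622, 0.218, 1.761, -0.18, 0.777, 0.52]}
```

View pics/s1.png

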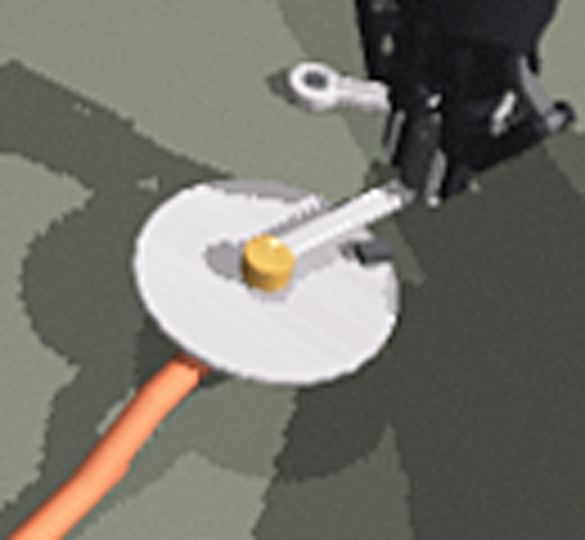

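The lever lies between the teeth in the scene crop: the near tooth shows at (365,252) and the other is hidden behind the lever at about (310,205). Next I release it and check from above.

Call:
servo_tool(commands=[[[0,0,0],[0,0,0]],[[0,0,0],[0,0,0]],[[0,0,0],[0,0,0]],[[0,0,-0.2],[0,0,0]],[[0,0,-0.4],[0,0,0]],[[0,0,-0.6],[0,0,0]],[[0,0,-0.6],[0,0,0]],[[-0.5,-0.5,-0.6],[0,0,0]],[[-0.5,-0.5,-0.6],[0,0,0]],[[-0.5,-0.5,-0.6],[0,0,0]],[[-0.5,-0.5,-0.6],[0,0,0]],[[-0.5,-0.5,-0.6],[0,0,0]]], claw=0.5)

```text
clock: 5.7
tcp_pos: [0.5835, 0.1904, 0.2368]
orientation: [0.795, 3.037, -0.003]
contact_force: [0.4, 0.8, -0.1]
grip_width: 0.043
gripper_force: 0.0
```

```bash
python3 - <<'E'
from h import *
st()
i,d,m=snap('top'); W=cloud(m,d); g=W[...,2]
z=np.load('top0.npz'); W0=cloud(m,z['d']); g0=W0[...,2]
v,u=np.mgrid[:384,:512]
w=(u>105)&(u<172)&(v>130)&(v<215)&(g>.08)&(g<.12); print('knob',np.nanmean(W[w],0),w.sum())
w=(u>225)&(u<290)&(v>135)&(v<185)&(g0>.068)&(g0<.1); P=W0[w]; ex=np.array([np.cos(.0646),np.sin(.0646)]); ey=np.array([-ex[1],ex[0]])
a=P[:,:2]@ex; print(np.histogram(a,20)); f=P[a<a.min()+.013]; print('bar',f.mean(0),f.min(0),f.max(0), (f[:,:2]@ey).min(),(f[:,:2]@ey).max(), np.polyfit(f[:,1],f[:,0],1))
b=cmd([.598,-.0155,.17],3.7)
cv2.imwrite('pics/t2.png',cv2.resize(i[125:260,90:300],None,fx=3.8,fy=3.8,interpolation=2)[...,::-1])
E
```

```text
{'clock': 5.7, 'tcp_pos': [0.584, 0.19, 0.237], 'orientation': [0.795, 3.037, -0.003], 'contact_force': [0.423, 0.845, -0.053], 'grip_width': 0.043, 'gripper_force': 0.0, 'joints': [-0.657, 0.399, 0.314, 1.74, -0.138, 1.024, 0.765]}
knob [0.52980263 0.36431716 0.10415655] 38
(array([ 47,  41,  47,  36,  15,  10,   9,   9,   7,  10,   6,  10,   8,
         7,   7,   9,   8,   9,  10, 154]), array([0.58994532, 0.59284992, 0.59575453, 0.59865914, 0.60156375,
       0.60446835, 0.60737296, 0.61027757, 0.61318218, 0.61608678,
       0.61899139, 0.621896  , 0.62480061, 0.62770521, 0.63060982,
       0.63351443, 0.63641904, 0.63932365, 0.64222825, 0.64513286,
       0.64803747]))
bar [ 0.59804654 -0.0149333   0.08757703] [ 0.5892875  -0.0751551   0.07917835] [0.60714881 0.04494951 0.09519521] -0.11419288013373943 0.006416749278184049 [-0.0611408   0.59713351]
[[-0.461, -0.702, 0.267], [0.0, 0.0, 0.635]]
```

View pics/t2.png

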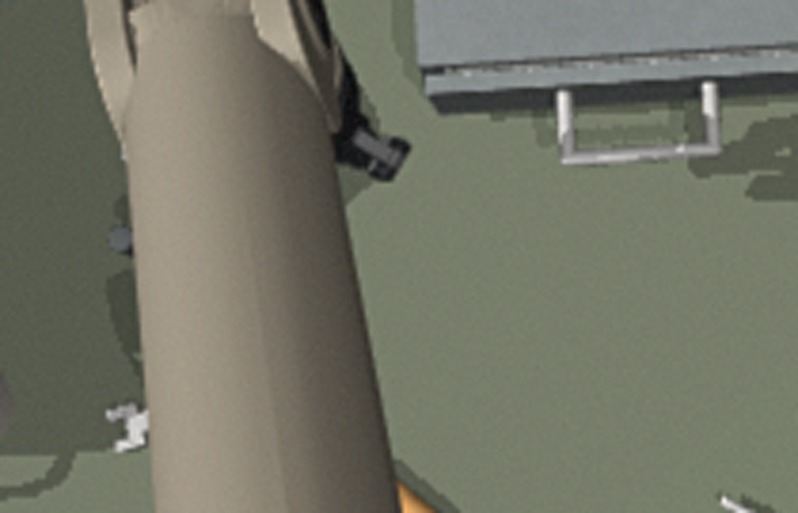

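The arm covers most of the cock, with the knob just visible at crop (120,240). I move to the handle (bar at (640,155)) and recheck the lever from there.

Call:
servo_tool(commands=[[[-0.46,-0.7,0.15],[0,0,0.635]],[[-0.46,-0.7,0.15],[0,0,0.635]],[[-0.46,-0.7,0.15],[0,0,0.635]],[[-0.46,-0.7,0.15],[0,0,0.635]],[[-0.46,-0.7,0.15],[0,0,0.635]],[[-0.46,-0.7,0.15],[0,0,0.635]],[[-0.46,-0.7,0.15],[0,0,0.635]],[[-0.46,-0.7,0.15],[0,0,0.635]],[[-0.46,-0.7,0.15],[0,0,0.635]],[[-0.46,-0.7,0.15],[0,0,0.635]]])

```text
clock: 6.75
tcp_pos: [0.5983, -0.0109, 0.199]
orientation: [-2.139, -2.301, -0.0]
contact_force: [0.4, 1.3, 0.2]
grip_width: 0.0425
gripper_force: 0.0
```

```bash
cat > lev.py <<'E'
from h import *
def lever():
    i,d,m=snap('top'); W=cloud(m,d); g=W[...,2]
    v,u=np.mgrid[:384,:512]
    w=(u>105)&(u<172)&(v>130)&(v<215)&(g>.09)&(g<.12); k=np.nanmean(W[w],0); e=k[:2]-[.619,.318]; a=np.degrees(np.arctan2(e[1],e[0]))
    print('knob',k.round(4),w.sum(),'ang',round(a,1),'rad from notch150',round(np.radians(a-150),3)); return i
E
python3 - <<'E'
from lev import *
st(); i=lever(); cmd([.597,-.0155,.085],3.7)
cv2.imwrite('pics/t3.png',cv2.resize(i[125:215,90:200],None,fx=5,fy=5,interpolation=2)[...,::-1])
E
```

```text
{'clock': 6.75, 'tcp_pos': [0.598, -0.011, 0.199], 'orientation': [-2.139, -2.301, -0.0], 'contact_force': [0.36, 1.27, 0.193], 'grip_width': 0.042, 'gripper_force': 0.0, 'joints': [-0.517, 0.452, 0.574, 1.826, -0.296, 0.95, 0.258]}
knob [0.53   0.3631 0.1029] 47 ang 153.2 rad from notch150 0.055
[[-0.017, -0.006, 0.456], [0.0, -0.0, 0.005]]
```

View pics/t3.png

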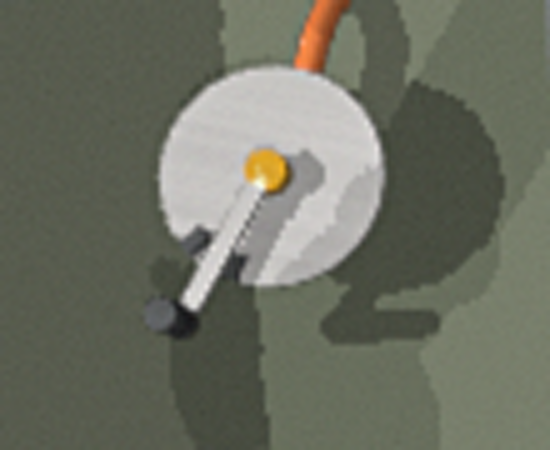

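Accounting for parallax, the lever looks slightly short of centre. I'll measure it more exactly before leaving it.

```bash
python3 - <<'E'
from h import *
i,d,m=snap('top'); W=cloud(m,d); g=W[...,2]; z=np.load('top0.npz'); i0=z['i'].astype(int); W0=cloud(m,z['d'])
I=i.astype(int); v,u=np.mgrid[:384,:512]
y=(I[...,0]-I[...,2]>60)&(I[...,0]-I[...,1]<110)&(I[...,1]>110)&(u>130)&(u<155)&(v>150)&(v<170)
print('brass',y.sum(),np.nanmedian(W[y],0), u[y].mean(),v[y].mean(), onplane(m,(u[y].mean(),v[y].mean()),np.nanmax(W[y][:,2])))
tt=(i0.sum(2)<330)&(u>122)&(u<142)&(v>165)&(v<184)
n,l,s,c=cv2.connectedComponentsWithStats(tt.astype(np.uint8))
for j in range(1,n):
    if s[j,4]>3: print('tooth',c[j],s[j,4],np.nanmedian(W0[l==j],0),onplane(m,c[j],.06))
lv=(I.sum(2)>420)&(g>.062)&(g<.1)&(u>105)&(u<150)&(v>150)&(v<190)
P=W[lv]; print('lever pts',len(P),np.nanmedian(P,0)); 
q=np.polyfit(P[:,0],P[:,1],1); print('lever line dir',np.degrees(np.arctan2(-q[0],-1)),q, 'z',np.percentile(P[:,2],[10,50,90]))
print([x for x in r.mark_of('top','gas_notch')],[x for x in r.mark_of('top','gas_lever_grip')],[x for x in r.mark_of('top','gas_lever_pivot')])
E
```

```text
brass 52 [0.62162173 0.31829686 0.06709235] 142.6346153846154 158.26923076923077 [0.61995456 0.31804139 0.07064029]
tooth [129.58783784 178.28378378] 148 [0.56723805 0.36980532 0.00175858] [0.56304482 0.35651637 0.06      ]
lever pts 149 [0.58895127 0.33505963 0.06688074]
lever line dir 153.9392275484485 [-0.48904627  0.62350518] z [0.06366262 0.06688074 0.07012416]
[{'uv': [364.7, 220.6], 'confidence': 0.32}] [{'uv': [124.6, 187.6], 'confidence': 0.8}] [{'uv': [140.4, 158.9], 'confidence': 0.55}]
```

```bash
python3 - <<'E'
from h import *
m=r.camera_model('top'); z=np.load('top0.npz'); i0=z['i'].astype(int); W0=cloud(m,z['d'])
v,u=np.mgrid[:384,:512]; c=np.array([.6205,.3181]); 
E=W0[...,:2]-c; ang=np.degrees(np.arctan2(E[...,1],E[...,0])); rad=np.hypot(E[...,0],E[...,1])
t=(i0.sum(2)<300)&(u>122)&(u<142)&(v>165)&(v<184)&(W0[...,2]>.045)
for a,b in zip(ang[t],rad[t]): pass
print(np.histogram(ang[t],np.arange(120,184,3)))
print(i0[165:184,122:142].sum(2)//10)
E
```

```text
(array([ 0,  0,  0,  4,  6, 10,  1,  0,  0,  0,  0,  0,  7,  5,  8,  1,  0,
        0,  0,  0,  0]), array([120, 123, 126, 129, 132, 135, 138, 141, 144, 147, 150, 153, 156,
       159, 162, 165, 168, 171, 174, 177, 180, 183]))
[[43 58 58 58 58 57 59 58 58 57 58 58 58 58 59 59 59 58 59 59]
 [45 57 57 56 56 57 57 58 58 58 58 58 58 59 59 58 59 59 59 59]
 [28 52 58 58 56 57 57 57 57 57 57 58 59 58 58 58 59 58 59 58]
 [25 44 59 59 58 57 57 58 57 58 57 58 57 57 58 58 58 59 59 58]
 [26 46 61 61 59 60 61 56 56 60 58 58 55 58 57 57 58 57 57 58]
 [23 30 57 61 61 61 57 37 40 56 59 57 45 58 58 58 58 58 58 58]
 [24 26 48 57 60 57 37 25 22 26 42 44 43 57 60 59 59 58 59 58]
 [24 24 28 41 47 32 26 26 24 17 34 43 42 44 59 60 60 59 59 59]
 [25 25 24 25 28 27 27 25 20 17 34 42 45 47 59 60 60 59 59 59]
 [25 26 25 25 26 27 24 18 21 34 42 47 58 55 56 58 60 59 59 58]
 [25 25 25 25 26 26 21 26 41 43 47 58 59 36 33 44 55 57 56 45]
 [25 25 25 25 25 25 29 44 48 48 59 61 57 30 25 27 23 29 42 41]
 [26 25 25 26 25 25 26 44 56 60 62 61 47 28 27 24 15 34 42 42]
 [26 24 25 25 25 25 24 26 27 49 58 60 36 27 27 20 23 43 43 44]
 [25 25 25 26 25 25 25 25 24 26 37 50 29 26 26 16 36 43 44 43]
 [26 26 25 26 26 25 26 25 25 23 24 27 21 24 25 17 44 44 47 48]
 [25 26 24 25 26 25 26 25 25 25 25 25 24 25 25 23 46 44 57 58]
 [26 25 25 25 26 26 25 25 26 25 25 26 25 26 26 24 26 24 26 40]
 [25 26 26 25 25 25 25 25 25 25 25 25 25 25 25 26 24 23 24 34]]
```

```bash
python3 - <<'E'
from h import *
cmd([.565,.18,.19],33); cmd([.531,.365,.19],61.5)
E
```

```text
[[0.775, -0.078, 0.037], [0.0, -0.0, -0.322]]
[[1.522, -0.162, 0.037], [0.0, -0.0, -0.639]]
```

Call:
servo_tool(commands=[[[0.775,-0.078,0.037],[0,0,-0.322]],[[0.775,-0.078,0.037],[0,0,-0.322]],[[0.775,-0.078,0.037],[0,0,-0.322]],[[0.775,-0.078,0.037],[0,0,-0.322]],[[0.775,-0.078,0.037],[0,0,-0.322]],[[0.775,-0.078,0.037],[0,0,-0.322]]])

```text
clock: 7.6
tcp_pos: [0.5649, 0.1812, 0.1897]
orientation: [-1.496, -2.762, 0.0]
contact_force: [-0.1, -1.2, 0.6]
grip_width: 0.0429
gripper_force: 0.0
```

```bash
python3 - <<'E'
from h import *
cmd([.531,.365,.15],61.5)
E
```

```text
[[0.69, 0.288, 0.159], [-0.0, -0.0, -0.315]]
```

Call:
servo_tool(commands=[[[0.69,0.288,0.1],[0,0,-0.315]],[[0.69,0.288,0.1],[0,0,-0.315]],[[0.69,0.288,0.1],[0,0,-0.315]],[[0.69,0.288,0.1],[0,0,-0.315]],[[0.69,0.288,0.1],[0,0,-0.315]],[[0.69,0.288,0.1],[0,0,-0.315]],[[0.69,0.288,0.159],[0,0,-0.315]]])

```text
clock: 8.3
tcp_pos: [0.5346, 0.3618, 0.1517]
orientation: [0.784, 3.038, 0.003]
contact_force: [0.3, 0.3, -0.2]
grip_width: 0.0428
gripper_force: 0.0
```

```bash
python3 - <<'E'
from h import *
st(); b=cmd([.531,.365,.086],61.5); cmd([.538,.3746,.086],55.6,base=b); cmd([.5345,.370,.086],58.5,base=b)
E
```

```text
{'clock': 8.3, 'tcp_pos': [0.535, 0.362, 0.152], 'orientation': [0.784, 3.038, 0.003], 'contact_force': [0.294, 0.264, -0.217], 'grip_width': 0.043, 'gripper_force': 0.0, 'joints': [-0.877, 0.538, 0.255, 1.733, -0.165, 0.888, 0.514]}
[[0.02, 0.004, 0.263], [0.002, 0.002, -0.005]]
[[-0.006, 0.047, 0.0], [0.0, 0.0, 0.066]]
[[-0.003, 0.024, 0.0], [0.0, 0.0, 0.033]]
```

Call:
servo_tool(commands=[[[0,0,0],[0,0,0]],[[0,0,0.13],[0,0,0]],[[0,0,0.26],[0,0,0]],[[0,0,0.26],[0,0,0]],[[0,0,0.26],[0,0,0]]])

```text
clock: 8.8
tcp_pos: [0.5321, 0.3627, 0.0851]
orientation: [-0.78, -3.043, 0.002]
contact_force: [-0.8, 0.3, 0.4]
grip_width: 0.043
gripper_force: 0.0
```

Call:
servo_tool(commands=[[[0,0,0],[0,0,0]],[[0,0,0],[0,0,0]],[[0,0,0],[0,0,0]],[[0,0,0],[0,0,0]]], claw=0.75)

```text
clock: 9.2
tcp_pos: [0.5326, 0.3649, 0.0863]
orientation: [0.777, 3.042, 0.004]
contact_force: [0.6, 2.4, 0.8]
grip_width: 0.0211
gripper_force: 1.0
```

```bash
python3 - <<'E'
from h import *
st(); cmd([.538,.3746,.086],55.6); cmd([.5345,.370,.086],58.5)
E
```

```text
{'clock': 9.2, 'tcp_pos': [0.533, 0.365, 0.086], 'orientation': [0.777, 3.042, 0.004], 'contact_force': [0.641, 2.365, 0.768], 'grip_width': 0.021, 'gripper_force': 0.995, 'joints': [-0.862, 0.621, 0.229, 1.767, -0.191, 0.772, 0.533]}
[[-0.0, 0.045, 0.001], [0.002, 0.001, 0.064]]
[[0.003, 0.022, 0.001], [0.002, 0.001, 0.032]]
```

Call:
servo_tool(commands=[[[0,0.011,0],[0,0,0.015]],[[-0.001,0.022,0],[0,0,0.03]],[[-0.002,0.033,0],[0,0,0.045]],[[-0.003,0.042,0],[0,0,0.06]],[[-0.003,0.042,0],[0,0,0.06]],[[-0.003,0.042,0],[0,0,0.06]]])

```text
clock: 9.8
tcp_pos: [0.5373, 0.373, 0.0848]
orientation: [-0.92, -3.004, 0.0]
contact_force: [-1.0, 0.3, 0.1]
grip_width: 0.0214
gripper_force: 0.4
```

Call:
servo_tool(commands=[[[0,0,0],[0,0,0]],[[0,0,0],[0,0,0]],[[0,0,0],[0,0,0]],[[0,0,-0.2],[0,0,0]],[[0,0,-0.4],[0,0,0]],[[0,0,-0.4],[0,0,0]],[[0,0,-0.4],[0,0,0]]], claw=0.5)

```text
clock: 10.5
tcp_pos: [0.5383, 0.3734, 0.1869]
orientation: [0.92, 3.002, 0.005]
contact_force: [-1.0, 0.3, -0.8]
grip_width: 0.0426
gripper_force: 0.0
```

```bash
python3 - <<'E'
from h import *
st(); cmd([.57,.17,.19],30)
E
```

```text
{'clock': 10.5, 'tcp_pos': [0.538, 0.373, 0.187], 'orientation': [0.92, 3.002, 0.005], 'contact_force': [-1.025, 0.313, -0.831], 'grip_width': 0.043, 'gripper_force': 0.0, 'joints': [-0.911, 0.515, 0.292, 1.684, -0.174, 0.964, 0.421]}
[[-0.561, -0.603, -0.014], [0.002, -0.0, 0.288]]
```

Call:
servo_tool(commands=[[[-0.56,-0.6,0],[0,0,0.29]],[[-0.56,-0.6,0],[0,0,0.29]],[[-0.56,-0.6,0],[0,0,0.29]],[[-0.56,-0.6,0],[0,0,0.29]],[[-0.56,-0.6,0],[0,0,0.29]],[[-0.56,-0.6,0],[0,0,0.29]],[[-0.56,-0.6,0],[0,0,0.29]]])

```text
clock: 11.2
tcp_pos: [0.5686, 0.1717, 0.1841]
orientation: [-1.572, -2.718, 0.001]
contact_force: [0.1, 0.8, 0.3]
grip_width: 0.0428
gripper_force: 0.0
```

```bash
python3 - <<'E'
from h import *
st(); b=cmd([.597,-.0155,.19],3.7)
E
```

```text
{'clock': 11.2, 'tcp_pos': [0.569, 0.172, 0.184], 'orientation': [-1.572, -2.718, 0.001], 'contact_force': [0.133, 0.84, 0.266], 'grip_width': 0.043, 'gripper_force': 0.0, 'joints': [-0.729, 0.441, 0.435, 1.841, -0.231, 0.91, 0.335]}
[[-0.705, -0.275, -0.024], [-0.001, -0.0, 0.291]]
```

Call:
servo_tool(commands=[[[-0.705,-0.275,0],[0,0,0.29]],[[-0.705,-0.275,0],[0,0,0.29]],[[-0.705,-0.275,0],[0,0,0.29]],[[-0.705,-0.275,0],[0,0,0.29]],[[-0.705,-0.275,0],[0,0,0.29]],[[-0.705,-0.275,0],[0,0,0.29]],[[-0.705,-0.275,0],[0,0,0.29]]])

```text
clock: 11.9
tcp_pos: [0.5974, -0.0137, 0.1844]
orientation: [-2.142, -2.296, -0.0]
contact_force: [-0.5, 0.9, 0.1]
grip_width: 0.0429
gripper_force: 0.0
```

```bash
python3 - <<'E'
from lev import *
st(); lever(); b=cmd([.597,-.0155,.085],3.7)
E
```

```text
{'clock': 11.9, 'tcp_pos': [0.597, -0.014, 0.184], 'orientation': [-2.142, -2.296, -0.0], 'contact_force': [-0.464, 0.868, 0.106], 'grip_width': 0.043, 'gripper_force': 0.0, 'joints': [-0.509, 0.47, 0.571, 1.839, -0.314, 0.924, 0.274]}
knob [0.5341 0.3696 0.103 ] 48 ang 148.7 rad from notch150 -0.023
[[-0.007, -0.002, 0.398], [-0.0, -0.001, 0.003]]
```

Call:
servo_tool(commands=[[[0,0,0.2],[0,0,0]],[[0,0,0.4],[0,0,0]],[[0,0,0.4],[0,0,0]],[[0,0,0.4],[0,0,0]]])

```text
clock: 12.35
tcp_pos: [0.5972, -0.0158, 0.0852]
orientation: [-2.145, -2.294, 0.002]
contact_force: [0.0, -0.1, 0.4]
grip_width: 0.0425
gripper_force: 0.0
```

Call:
servo_tool(commands=[[[0,0,0],[0,0,0]],[[0,0,0],[0,0,0]],[[0,0,0],[0,0,0]],[[0,0,0],[0,0,0]],[[0,0,0],[0,0,0]]], claw=1, squeeze=30)

```text
clock: 12.85
tcp_pos: [0.5994, -0.0168, 0.0878]
orientation: [2.146, 2.29, 0.006]
contact_force: [0.2, 0.6, 7.7]
grip_width: 0.0105
gripper_force: 29.3
```

```bash
python3 - <<'E'
from h import *
st(); o=r.get_obs()['tcp_pos']; e=np.array([np.cos(.0646),np.sin(.0646),0])
cmd(o-.165*e,3.7); cmd(o-.18*e,3.7)
E
```

```text
{'clock': 12.85, 'tcp_pos': [0.599, -0.017, 0.088], 'orientation': [2.146, 2.29, 0.006], 'contact_force': [0.174, 0.616, 7.673], 'grip_width': 0.011, 'gripper_force': 29.261, 'joints': [-0.442, 0.6, 0.496, 1.896, -0.41, 0.742, 0.352]}
[[0.0, -0.66, -0.003], [0.003, -0.0, 0.0]]
[[0.0, -0.72, -0.004], [0.003, -0.0, 0.0]]
```

Call:
servo_tool(commands=[[[0,-0.06,0],[0,0,0]],[[0,-0.12,0],[0,0,0]],[[0,-0.18,0],[0,0,0]],[[0,-0.24,0],[0,0,0]],[[0,-0.3,0],[0,0,0]],[[0,-0.36,0],[0,0,0]],[[0,-0.42,0],[0,0,0]],[[0,-0.48,0],[0,0,0]],[[0,-0.54,0],[0,0,0]],[[0,-0.6,0],[0,0,0]],[[0,-0.64,0],[0,0,0]],[[0,-0.66,0],[0,0,0]],[[0,-0.68,0],[0,0,0]],[[0,-0.7,0],[0,0,0]],[[0,-0.7,0],[0,0,0]],[[0,-0.7,0],[0,0,0]]])

```text
clock: 14.45
tcp_pos: [0.4256, -0.0281, 0.0876]
orientation: [2.146, 2.29, 0.009]
contact_force: [-2.0, 0.7, 17.3]
grip_width: 0.0107
gripper_force: 32.0
```

```bash
python3 - <<'E'
from h import *
st()
E
```

```text
{'clock': 14.45, 'tcp_pos': [0.426, -0.028, 0.088], 'orientation': [2.146, 2.29, 0.009], 'contact_force': [-1.993, 0.74, 17.334], 'grip_width': 0.011, 'gripper_force': 32.036, 'joints': [-0.523, 0.37, 0.529, 2.295, -0.363, 0.547, 0.353]}
```

Call:
servo_tool(commands=[[[0,0,0],[0,0,0]],[[0,0,0],[0,0,0]],[[0,0,0],[0,0,0]],[[0,0,0],[0,0,0]],[[0,0,-0.2],[0,0,0]],[[0,0,-0.4],[0,0,0]],[[0,0,-0.6],[0,0,0]],[[0,0,-0.6],[0,0,0]]], claw=0.5)

```text
clock: 15.25
tcp_pos: [0.4263, -0.0285, 0.2405]
orientation: [2.145, 2.288, 0.016]
contact_force: [1.0, 0.5, -0.8]
grip_width: 0.0427
gripper_force: 0.0
```

```bash
python3 - <<'E'
from h import *
st(); i,d,m=snap('top'); cv2.imwrite('pics/t4.png',cv2.resize(i,(800,600))[...,::-1]); np.savez('top1.npz',i=i,d=d)
W=cloud(m,d); g=W[...,2]; v,u=np.mgrid[:384,:512]; I=i.astype(int)
w=(u>100)&(u<185)&(v>205)&(v<262)&(g>.005)&(g<.02)
n,l,s,c=cv2.connectedComponentsWithStats(w.astype(np.uint8))
for j in range(1,n):
    if s[j,4]>40: print(c[j],s[j,4],cv2.minAreaRect((W[l==j][:,:2]*1000).astype(np.float32)),W[l==j].mean(0))
E
```

```text
{'clock': 15.25, 'tcp_pos': [0.426, -0.029, 0.241], 'orientation': [2.145, 2.288, 0.016], 'contact_force': [0.975, 0.472, -0.821], 'grip_width': 0.043, 'gripper_force': 0.0, 'joints': [-0.752, 0.053, 0.715, 2.167, -0.048, 0.924, 0.055]}
[141.6996997  231.21621622] 333 ((410.66961669921875, 331.3150329589844), (38.42414474487305, 142.2388458251953), 18.90423583984375) [0.41188106 0.3290934  0.01075884]
```

View pics/t4.png

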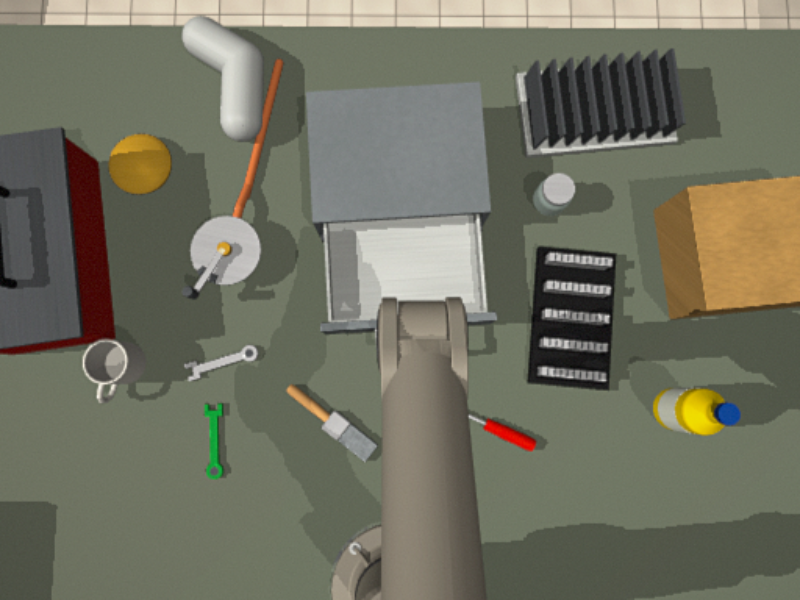

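The drawer is out at (405,270), and its front panel is at (405,325). The silver wrench is unmoved at (222,362), and the lever is between the teeth at (205,272). Next I compute the drawer floor frame.

```bash
python3 - <<'E'
from h import *
z=np.load('top1.npz'); i,d=z['i'],z['d']; m=r.camera_model('top'); W=cloud(m,d); g=W[...,2]; v,u=np.mgrid[:384,:512]
ex=np.array([np.cos(.0646),np.sin(.0646)]); ey=np.array([-ex[1],ex[0]]); h=np.array([.4256-.0026,-.0281-.002])
w=(u>195)&(u<325)&(v>130)&(v<215)
for n,a,b in(('floor',.028,.043),('walltop',.066,.085),('front',.095,.115)):
    q=w&(g>a)&(g<b); P=W[q]; E=P[:,:2]-h; X=E@ex; Y=E@ey; print(n,q.sum(),np.percentile(X,[1,5,50,95,99]).round(3),np.percentile(Y,[1,5,50,95,99]).round(3),np.median(P[:,2]).round(3))
q=w&(g>.113)&(g<.13); X=(W[q][:,:2]-h)@ex; print('cab front',np.percentile(X,[0.5,2]))
cmd([.414,.331,.12],18.9)
cmd([.42,.15,.2],18.9)
E
```

```text
floor 5272 [0.078 0.093 0.176 0.253 0.26 ] [-0.135 -0.124  0.008  0.13   0.14 ] 0.037
walltop 400 [0.05  0.05  0.145 0.245 0.251] [-0.147 -0.142  0.08   0.148  0.158] 0.077
front 379 [0.05  0.05  0.058 0.245 0.245] [-0.153 -0.147  0.078  0.153  0.158] 0.109
cab front [0.05911447 0.24358607]
[[1.434, 0.048, 0.476], [0.004, -0.001, -0.168]]
[[0.711, 0.027, 0.153], [0.004, -0.001, -0.168]]
```

Call:
servo_tool(commands=[[[0.9,0.03,0.2],[0,0,-0.168]],[[0.9,0.03,0.2],[0,0,-0.168]],[[0.9,0.03,0.2],[0,0,-0.168]],[[0.9,0.03,0.2],[0,0,-0.168]],[[0.9,0.03,0.2],[0,0,-0.168]],[[0.9,0.03,0.2],[0,0,-0.168]],[[0.9,0.03,0.2],[0,0,-0.168]]])

```text
clock: 16.0
tcp_pos: [0.4145, 0.1962, 0.1835]
orientation: [-1.826, -2.556, 0.006]
contact_force: [-0.2, -1.6, 0.2]
grip_width: 0.0425
gripper_force: 0.0
```

```bash
python3 - <<'E'
from h import *
st(); cmd([.414,.331,.09],18.9)
E
```

```text
{'clock': 16.0, 'tcp_pos': [0.415, 0.196, 0.183], 'orientation': [-1.826, -2.556, 0.006], 'contact_force': [-0.245, -1.566, 0.223], 'grip_width': 0.042, 'gripper_force': 0.0, 'joints': [-1.011, 0.221, 0.496, 2.147, -0.143, 0.809, -0.094]}
[[0.511, 0.174, 0.372], [-0.002, 0.001, 0.0]]
```

Call:
servo_tool(commands=[[[0.511,0.174,0.2],[0,0,0]],[[0.511,0.174,0.2],[0,0,0]],[[0.511,0.174,0.2],[0,0,0]],[[0.511,0.174,0.36],[0,0,0]],[[0.511,0.174,0.36],[0,0,0]],[[0.511,0.174,0.36],[0,0,0]]])

```text
clock: 16.6
tcp_pos: [0.4157, 0.3289, 0.0948]
orientation: [1.831, 2.552, -0.005]
contact_force: [-0.1, 0.5, 1.0]
grip_width: 0.0425
gripper_force: 0.0
```

```bash
python3 - <<'E'
from h import *
st(); cmd([.414,.331,.023],18.9)
i,d,m=snap('scene'); print([(np.round(x['uv']),x['confidence']) for x in r.mark_of('scene','wrench')])
for x in r.mark_of('scene','wrench'): print(onplane(m,x['uv'],0.0).round(3))
E
```

```text
{'clock': 16.6, 'tcp_pos': [0.416, 0.329, 0.095], 'orientation': [1.831, 2.552, -0.005], 'contact_force': [-0.128, 0.503, 1.045], 'grip_width': 0.043, 'gripper_force': 0.0, 'joints': [-1.092, 0.477, 0.385, 2.047, -0.279, 0.67, -0.2]}
[[0.011, -0.003, 0.287], [-0.002, 0.002, -0.003]]
[(array([414., 196.]), 0.68), (array([388., 223.]), 0.58)]
[0.268 0.352 0.   ]
[ 0.415  0.325 -0.   ]
```

Call:
servo_tool(commands=[[[0,0,0.13],[0,0,0]],[[0,0,0.26],[0,0,0]],[[0,0,0.28],[0,0,0]],[[0,0,0.28],[0,0,0]]])

```text
clock: 17.15
tcp_pos: [0.4158, 0.3311, 0.0257]
orientation: [-1.829, -2.554, 0.0]
contact_force: [0.6, 0.5, -0.2]
grip_width: 0.0423
gripper_force: 0.0
```

Call:
servo_tool(commands=[[[0,0,0],[0,0,0]],[[0,0,0],[0,0,0]],[[0,0,0],[0,0,0]],[[0,0,0],[0,0,0]],[[0,0,0],[0,0,0]]], claw=1, squeeze=50)

```text
clock: 17.65
tcp_pos: [0.4165, 0.3323, 0.0269]
orientation: [1.828, 2.555, 0.004]
contact_force: [-1.1, -1.1, 7.8]
grip_width: 0.0132
gripper_force: 48.8
```

Call:
servo_tool(commands=[[[0,0,-0.1],[0,0,0]],[[0,0,-0.25],[0,0,0]],[[0,0,-0.4],[0,0,0]],[[0,0,-0.55],[0,0,0]],[[0,0,-0.7],[0,0,0]],[[0,0,-0.7],[0,0,0]]])

```text
clock: 18.25
tcp_pos: [0.4181, 0.3335, 0.2059]
orientation: [1.828, 2.554, 0.017]
contact_force: [-0.1, 0.3, -0.8]
grip_width: 0.0131
gripper_force: 48.9
```

```bash
cat >> h.py <<'E'
C=np.array([.600,-.017]); EX=np.array([np.cos(.0646),np.sin(.0646)]); EY=np.array([-EX[1],EX[0]])
def dr(x,y,z): return [*(C+x*EX+y*EY),.037+z]
E
python3 - <<'E'
from h import *
st(); print(dr(-.03,-.066,.1)); cmd(dr(-.03,-.066,.16),3.7); cmd([.48,.13,.197],11)
E
```

```text
{'clock': 18.25, 'tcp_pos': [0.418, 0.333, 0.206], 'orientation': [1.828, 2.554, 0.017], 'contact_force': [-0.052, 0.342, -0.813], 'grip_width': 0.013, 'gripper_force': 48.866, 'joints': [-1.173, 0.311, 0.469, 1.969, -0.181, 0.891, -0.283]}
[np.float64(0.5743232108051544), np.float64(-0.0847989859558641), 0.137]
[[-1.785, 0.052, 0.026], [0.005, -0.004, 0.168]]
[[-0.85, -0.028, 0.03], [0.005, -0.004, 0.087]]
```

Call:
servo_tool(commands=[[[-0.15,0,0],[0,0,0.02]],[[-0.3,0,0],[0,0,0.04]],[[-0.45,0,0],[0,0,0.06]],[[-0.6,0,0],[0,0,0.08]],[[-0.75,0,0],[0,0,0.1]],[[-0.9,0,0],[0,0,0.12]],[[-0.9,0,0],[0,0,0.14]],[[-0.9,0,0],[0,0,0.167]],[[-0.9,0,0],[0,0,0.167]]])

```text
clock: 19.15
tcp_pos: [0.4878, 0.1188, 0.2]
orientation: [-2.147, -2.293, -0.0]
contact_force: [-0.2, 0.6, -1.9]
grip_width: 0.0131
gripper_force: 48.9
```

```bash
python3 - <<'E'
from h import *
st(); cmd(dr(-.03,-.066,.13),3.7)
E
```

```text
{'clock': 19.15, 'tcp_pos': [0.488, 0.119, 0.2], 'orientation': [-2.147, -2.293, -0.0], 'contact_force': [-0.163, 0.626, -1.926], 'grip_width': 0.013, 'gripper_force': 48.87, 'joints': [-0.872, 0.285, 0.61, 2.045, -0.213, 0.872, -0.078]}
[[-0.835, 0.292, 0.132], [-0.0, -0.0, 0.001]]
```

Call:
servo_tool(commands=[[[-0.2,0.07,0],[0,0,0]],[[-0.4,0.14,0],[0,0,0]],[[-0.6,0.21,0],[0,0,0]],[[-0.75,0.27,0.05],[0,0,0]],[[-0.835,0.292,0.13],[0,0,0]],[[-0.835,0.292,0.13],[0,0,0]],[[-0.835,0.292,0.13],[0,0,0]]])

```text
clock: 19.85
tcp_pos: [0.5744, -0.0843, 0.1669]
orientation: [-2.145, -2.294, 0.001]
contact_force: [0.4, 1.0, -1.9]
grip_width: 0.013
gripper_force: 49.0
```

```bash
python3 - <<'E'
from h import *
st(); cmd(dr(-.03,-.066,.031),3.7)
i,d,m=snap('scene'); cv2.imwrite('pics/s2.png',cv2.resize(i[130:340,80:360],None,fx=2.8,fy=2.8,interpolation=2)[...,::-1])
E
```

```text
{'clock': 19.85, 'tcp_pos': [0.574, -0.084, 0.167], 'orientation': [-2.145, -2.294, 0.001], 'contact_force': [0.436, 1.009, -1.884], 'grip_width': 0.013, 'gripper_force': 48.997, 'joints': [-0.423, 0.476, 0.609, 1.895, -0.348, 0.879, 0.427]}
[[-0.002, 0.0, 0.396], [-0.001, -0.0, 0.002]]
```

View pics/s2.png

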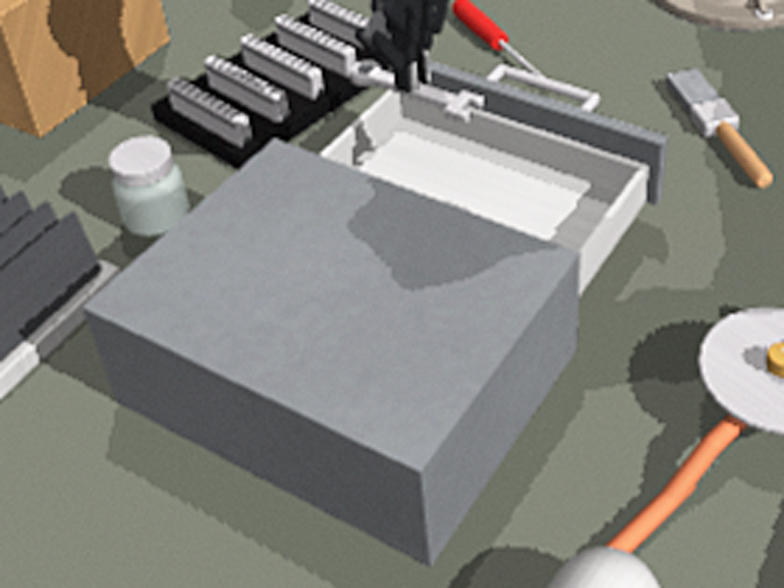

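The wrench is held level, with its ring end at (375,75) and open end at (460,100), over the right half of the drawer. I lower it.

Call:
servo_tool(commands=[[[0.024,0,0.1],[0,0,0]],[[0.024,0,0.2],[0,0,0]],[[0.024,0,0.28],[0,0,0]],[[0.024,0,0.34],[0,0,0]],[[0.024,0,0.38],[0,0,0]],[[0.024,0,0.396],[0,0,0]],[[0.024,0,0.396],[0,0,0]]])

```text
clock: 20.6
tcp_pos: [0.5747, -0.0785, 0.0687]
orientation: [2.146, 2.295, 0.0]
contact_force: [-0.8, 0.0, -1.1]
grip_width: 0.013
gripper_force: 49.0
```

Call:
servo_tool(commands=[[[0,0,0],[0,0,0]],[[0,0,0],[0,0,0]]])

```text
clock: 20.8
tcp_pos: [0.5751, -0.0789, 0.0693]
orientation: [2.146, 2.293, 0.002]
contact_force: [-0.8, -0.6, -1.2]
grip_width: 0.013
gripper_force: 49.0
```

Call:
servo_tool(commands=[[[0,0,0.01],[0,0,0]],[[0,0,0.018],[0,0,0]],[[0,0,0.018],[0,0,0]]])

```text
clock: 21.1
tcp_pos: [0.5743, -0.0787, 0.0638]
orientation: [-2.146, -2.294, 0.0]
contact_force: [0.3, 0.8, -1.3]
grip_width: 0.0131
gripper_force: 49.0
```

Call:
servo_tool(commands=[[[0,0,0],[0,0,0]],[[0,0,0],[0,0,0]],[[0,0,0],[0,0,0]],[[0,0,-0.15],[0,0,0]],[[0,0,-0.35],[0,0,0]],[[0,0,-0.5],[0,0,0]],[[0,0,-0.5],[0,0,0]]], claw=0.62)

```text
clock: 21.8
tcp_pos: [0.5778, -0.0797, 0.1944]
orientation: [2.142, 2.288, 0.011]
contact_force: [-0.3, -0.6, -0.0]
grip_width: 0.0328
gripper_force: 0.0
```

```bash
python3 - <<'E'
from h import *
st(); cmd([.605,-.347,.15],-5.3); cmd([.605,-.347,.15],-5.3,alt=True)
E
```

```text
{'clock': 21.8, 'tcp_pos': [0.578, -0.08, 0.194], 'orientation': [2.142, 2.288, 0.011], 'contact_force': [-0.315, -0.623, -0.035], 'grip_width': 0.033, 'gripper_force': 0.0, 'joints': [-0.455, 0.441, 0.637, 1.875, -0.326, 0.92, 0.401]}
[[-1.074, 0.036, 0.179], [0.006, -0.0, 0.101]]
[[-1.074, 0.036, 0.179], [0.0, 0.009, -1.899]]
```

```bash
cat > plan.py <<'E'
from h import *
import sys
def Ry(a):
    a=np.radians(a); y=np.array([np.cos(a),np.sin(a),0]); z=np.array([0,0,-1.]); return R.from_matrix(np.stack([np.cross(y,z),y,z],1))
PK=[(.605,-.347),(.552,-.342),(.498,-.337),(.444,-.332),(.391,-.327)]
PL=[(.010,.075),(-.030,.075),(-.070,.075),(.014,-.072),(-.077,-.072)]
PZ=.052
def place(k):  # from current pose to hover, via mid; then pz
    x,y,_=dr(*PL[k],0); o=r.get_obs(); b=(np.array(o['tcp_pos']),R.from_rotvec(o['orientation']))
    mid=(b[0]+np.array([x,y,.2]))/2; mid[2]=.2
    if abs(y-b[0][1])>.24: b=cmd(mid,3.7,base=b)
    b=cmd([x,y,.2],3.7,base=b); cmd([x,y,.037+PZ-.006],3.7,base=b)
def pick(k):
    x,y=PK[k]; o=r.get_obs(); b=(np.array(o['tcp_pos']),R.from_rotvec(o['orientation']))
    mid=(b[0]+np.array([x,y,.2]))/2; mid[2]=.2
    if abs(y-b[0][1])>.24: b=cmd(mid,-5.3,base=b)
    b=cmd([x,y,.15],-5.3,base=b); cmd([x,y,.048],-5.3,base=b)
globals()[sys.argv[1]](int(sys.argv[2]))
E
python3 plan.py pick 0
```

```text
[[-0.537, 0.019, -0.022], [0.006, -0.0, 0.101]]
[[-0.527, 0.104, 0.2], [0.0, 0.0, 0.0]]
[[0.0, 0.0, 0.408], [0.0, 0.0, 0.0]]
```

Call:
servo_tool(commands=[[[-0.537,0.019,0],[0,0,0.1]],[[-0.537,0.019,0],[0,0,0.1]],[[-0.537,0.019,0],[0,0,0.1]],[[-0.537,0.019,0],[0,0,0.1]],[[-0.537,0.019,0],[0,0,0.1]]])

```text
clock: 22.3
tcp_pos: [0.5876, -0.2132, 0.1882]
orientation: [-2.321, -2.116, 0.001]
contact_force: [0.3, 0.3, 0.4]
grip_width: 0.0322
gripper_force: 0.0
```

Call:
servo_tool(commands=[[[-0.527,0.104,0],[0,0,0]],[[-0.527,0.104,0],[0,0,0]],[[-0.527,0.104,0.1],[0,0,0]],[[-0.527,0.104,0.18],[0,0,0]],[[-0.527,0.104,0.18],[0,0,0]],[[-0.527,0.104,0.18],[0,0,0]]], claw=0.55)

```text
clock: 22.9
tcp_pos: [0.6028, -0.3435, 0.1435]
orientation: [-2.315, -2.12, -0.001]
contact_force: [0.4, -0.3, 0.2]
grip_width: 0.0382
gripper_force: 0.0
```

```bash
python3 plan.py pick 0; python3 -c "
from h import *
st()"
```

```text
[[-0.013, 0.01, -0.026], [-0.001, -0.001, 0.003]]
[[0.0, 0.0, 0.408], [0.0, 0.0, 0.0]]
{'clock': 22.9, 'tcp_pos': [0.603, -0.344, 0.144], 'orientation': [-2.315, -2.12, -0.001], 'contact_force': [0.447, -0.279, 0.183], 'grip_width': 0.038, 'gripper_force': 0.0, 'joints': [0.026, 0.69, 0.614, 1.625, -0.46, 0.977, 0.707]}
```

Call:
servo_tool(commands=[[[-0.008,0.006,0.15],[0,0,0]],[[-0.008,0.006,0.3],[0,0,0]],[[-0.008,0.006,0.38],[0,0,0]],[[-0.008,0.006,0.38],[0,0,0]]])

```text
clock: 23.3
tcp_pos: [0.6029, -0.3455, 0.0469]
orientation: [-2.314, -2.118, 0.001]
contact_force: [-0.3, 0.8, 0.1]
grip_width: 0.0387
gripper_force: 0.0
```

Call:
servo_tool(commands=[[[0,0,0],[0,0,0]],[[0,0,0],[0,0,0]],[[0,0,0],[0,0,0]],[[0,0,0],[0,0,0]]], claw=1, squeeze=50)

```text
clock: 23.7
tcp_pos: [0.6049, -0.3487, 0.0514]
orientation: [2.317, 2.117, 0.003]
contact_force: [0.3, 0.8, 7.0]
grip_width: 0.0149
gripper_force: 52.7
```

Call:
servo_tool(commands=[[[0,0,-0.1],[0,0,0]],[[0,0,-0.25],[0,0,0]],[[0,0,-0.4],[0,0,0]],[[0,0,-0.55],[0,0,0]],[[0,0,-0.6],[0,0,0]],[[0,0,-0.6],[0,0,0]]])

```text
clock: 24.3
tcp_pos: [0.6043, -0.3489, 0.2015]
orientation: [2.317, 2.116, 0.003]
contact_force: [-0.8, -0.3, -1.9]
grip_width: 0.0146
gripper_force: 51.6
```

```bash
python3 plan.py place 0; python3 -c "
from h import *
st()"
```

```text
[[0.812, -0.072, 0.005], [0.003, 0.001, -0.099]]
[[0.813, 0.054, 0.0], [0.0, 0.0, 0.0]]
[[0.0, 0.0, 0.468], [0.0, 0.0, 0.0]]
{'clock': 24.3, 'tcp_pos': [0.604, -0.349, 0.202], 'orientation': [2.317, 2.116, 0.003], 'contact_force': [-0.8, -0.308, -1.885], 'grip_width': 0.015, 'gripper_force': 51.612, 'joints': [0.009, 0.635, 0.653, 1.577, -0.424, 1.07, 0.682]}
```

Call:
servo_tool(commands=[[[0.16,-0.014,0],[0,0,-0.05]],[[0.32,-0.03,0],[0,0,-0.1]],[[0.48,-0.044,0],[0,0,-0.1]],[[0.64,-0.058,0],[0,0,-0.1]],[[0.812,-0.072,0],[0,0,-0.1]],[[0.812,-0.072,0],[0,0,-0.1]]])

```text
clock: 24.9
tcp_pos: [0.6038, -0.135, 0.196]
orientation: [-2.129, -2.3, -0.001]
contact_force: [0.2, -0.2, -1.7]
grip_width: 0.0149
gripper_force: 51.6
```

Call:
servo_tool(commands=[[[0.18,0.012,0],[0,0,0]],[[0.36,0.024,0],[0,0,0]],[[0.54,0.036,0],[0,0,0]],[[0.7,0.048,0],[0,0,0]],[[0.813,0.054,0],[0,0,0]],[[0.813,0.054,0],[0,0,0]],[[0.813,0.054,0],[0,0,0]]])

```text
clock: 25.6
tcp_pos: [0.6028, 0.0599, 0.1973]
orientation: [-2.143, -2.295, 0.004]
contact_force: [-0.1, -0.3, -2.2]
grip_width: 0.015
gripper_force: 51.5
```

```bash
python3 plan.py place 0; python3 -c "
from h import *
st()"
```

```text
[[-0.006, 0.009, -0.011], [-0.002, 0.001, 0.002]]
[[0.0, 0.0, 0.468], [0.0, 0.0, 0.0]]
{'clock': 25.6, 'tcp_pos': [0.603, 0.06, 0.197], 'orientation': [-2.143, -2.295, 0.004], 'contact_force': [-0.09, -0.291, -2.175], 'grip_width': 0.015, 'gripper_force': 51.534, 'joints': [-0.659, 0.478, 0.618, 1.809, -0.33, 0.962, 0.166]}
```

Now lower, release, rise and return towards pocket 1 (row B).

Call:
servo_tool(commands=[[[0,0.006,0.15],[0,0,0]],[[0,0.006,0.3],[0,0,0]],[[0,0.006,0.4],[0,0,0]],[[0,0.006,0.455],[0,0,0]],[[0,0.006,0.455],[0,0,0]],[[0,0.006,0.455],[0,0,0]]])

```text
clock: 26.2
tcp_pos: [0.6059, 0.0584, 0.086]
orientation: [2.147, 2.292, 0.001]
contact_force: [0.6, -0.3, -1.4]
grip_width: 0.0145
gripper_force: 51.5
```

Call:
servo_tool(commands=[[[0,0,0],[0,0,0]],[[0,0,0],[0,0,0]],[[0,0,0],[0,0,0]],[[0,0,-0.15],[0,0,0]],[[0,0,-0.35],[0,0,0]],[[0,0,-0.45],[0,0,0]],[[0,0,-0.45],[0,0,0]]], claw=0.68)

```text
clock: 26.9
tcp_pos: [0.608, 0.0595, 0.2026]
orientation: [2.144, 2.291, 0.011]
contact_force: [0.7, -0.3, -0.3]
grip_width: 0.0274
gripper_force: 0.0
```

```bash
python3 plan.py pick 1; python3 -c "
from h import *
st()"
```

```text
[[-0.794, -0.165, 0.008], [0.005, -0.001, 0.101]]
[[-0.81, -0.037, 0.2], [0.0, 0.0, 0.0]]
[[0.0, 0.0, 0.408], [0.0, 0.0, 0.0]]
{'clock': 26.9, 'tcp_pos': [0.608, 0.059, 0.203], 'orientation': [2.144, 2.291, 0.011], 'contact_force': [0.739, -0.342, -0.282], 'grip_width': 0.027, 'gripper_force': 0.0, 'joints': [-0.661, 0.476, 0.625, 1.8, -0.334, 0.964, 0.169]}
```

Call:
servo_tool(commands=[[[-0.794,-0.165,0],[0,0,0.1]],[[-0.794,-0.165,0],[0,0,0.1]],[[-0.794,-0.165,0],[0,0,0.1]],[[-0.794,-0.165,0],[0,0,0.1]],[[-0.794,-0.165,0],[0,0,0.1]],[[-0.794,-0.165,0],[0,0,0.1]]])

```text
clock: 27.5
tcp_pos: [0.5765, -0.1433, 0.1975]
orientation: [-2.324, -2.114, 0.001]
contact_force: [0.5, -0.1, 0.1]
grip_width: 0.0271
gripper_force: 0.0
```

Call:
servo_tool(commands=[[[-0.81,-0.037,0],[0,0,0]],[[-0.81,-0.037,0],[0,0,0]],[[-0.81,-0.037,0],[0,0,0]],[[-0.81,-0.037,0.1],[0,0,0]],[[-0.81,-0.037,0.2],[0,0,0]],[[-0.81,-0.037,0.2],[0,0,0]],[[-0.81,-0.037,0.2],[0,0,0]]], claw=0.55)

```text
clock: 28.2
tcp_pos: [0.5508, -0.3396, 0.1471]
orientation: [-2.315, -2.12, -0.001]
contact_force: [0.7, 1.0, 0.1]
grip_width: 0.0385
gripper_force: 0.0
```

```bash
python3 plan.py pick 1; cat > dump.py <<'E'
from h import *
i,d,m=snap('top'); W=cloud(m,d); g=W[...,2]; v,u=np.mgrid[:384,:512]
E=W[...,:2]-C+[.0026,.002]; X=E@EX; Y=E@EY
w=(X>-.102)&(X<.062)&(abs(Y)<.136)&(g>.044)&(g<.115)
n,l,s,c=cv2.connectedComponentsWithStats(w.astype(np.uint8))
for j in range(1,n):
    if s[j,4]>20:
        q=l==j; (cx,cy),(a,b),t=cv2.minAreaRect(np.stack([X[q],Y[q]],1).astype(np.float32)*1000); print('drawer obj x,y',round(cx),round(cy),'size',round(a),round(b),round(t),'z',np.median(g[q]).round(3)-.037,s[j,4])
E
python3 dump.py; python3 -c "
from h import *
st()"
```

```text
[[-0.009, 0.006, -0.012], [-0.001, -0.001, 0.003]]
[[0.0, 0.0, 0.408], [0.0, 0.0, 0.0]]
drawer obj x,y -19 -135 size 1 97 90 z 0.027000000000000003 44
drawer obj x,y 10 76 size 118 17 90 z 0.043000000000000003 319
drawer obj x,y -28 -59 size 38 137 1 z 0.010000000000000002 291
{'clock': 28.25, 'tcp_pos': [0.552, -0.34, 0.148], 'orientation': [-2.316, -2.122, -0.002], 'contact_force': [0.093, 0.18, 0.455], 'grip_width': 0.038, 'gripper_force': 0.0, 'joints': [0.015, 0.617, 0.635, 1.745, -0.445, 0.928, 0.747]}
```

Call:
servo_tool(commands=[[[-0.006,0,0.15],[0,0,0]],[[-0.006,0,0.3],[0,0,0]],[[-0.006,0,0.392],[0,0,0]],[[-0.006,0,0.392],[0,0,0]]])

```text
clock: 28.65
tcp_pos: [0.5499, -0.3402, 0.0479]
orientation: [-2.313, -2.12, 0.0]
contact_force: [-0.0, -0.4, 0.4]
grip_width: 0.0383
gripper_force: 0.0
```

Call:
servo_tool(commands=[[[0,0,0],[0,0,0]],[[0,0,0],[0,0,0]],[[0,0,0],[0,0,0]],[[0,0,0],[0,0,0]]], claw=1)

```text
clock: 29.05
tcp_pos: [0.5515, -0.3438, 0.0521]
orientation: [2.317, 2.117, 0.003]
contact_force: [-0.4, 2.0, 7.5]
grip_width: 0.015
gripper_force: 52.1
```

Call:
servo_tool(commands=[[[0,0,-0.1],[0,0,0]],[[0,0,-0.25],[0,0,0]],[[0,0,-0.4],[0,0,0]],[[0,0,-0.55],[0,0,0]],[[0,0,-0.6],[0,0,0]],[[0,0,-0.6],[0,0,0]]])

```text
clock: 29.65
tcp_pos: [0.5506, -0.3444, 0.2022]
orientation: [2.317, 2.116, 0.003]
contact_force: [0.5, -0.2, -1.5]
grip_width: 0.0147
gripper_force: 51.0
```

```bash
python3 plan.py place 1
```

```text
[[0.8, -0.043, 0.008], [0.003, 0.001, -0.099]]
[[0.797, 0.081, 0.0], [0.0, 0.0, 0.0]]
[[0.0, 0.0, 0.468], [0.0, 0.0, 0.0]]
```

Call:
servo_tool(commands=[[[0.16,-0.008,0],[0,0,-0.05]],[[0.32,-0.016,0],[0,0,-0.1]],[[0.48,-0.024,0],[0,0,-0.1]],[[0.64,-0.032,0],[0,0,-0.1]],[[0.8,-0.043,0],[0,0,-0.1]],[[0.8,-0.043,0],[0,0,-0.1]]])

```text
clock: 30.25
tcp_pos: [0.5568, -0.1355, 0.1971]
orientation: [-2.131, -2.3, -0.0]
contact_force: [-0.1, 0.1, -1.7]
grip_width: 0.015
gripper_force: 50.9
```

Call:
servo_tool(commands=[[[0.18,0.018,0],[0,0,0]],[[0.36,0.036,0],[0,0,0]],[[0.54,0.055,0],[0,0,0]],[[0.7,0.071,0],[0,0,0]],[[0.797,0.081,0],[0,0,0]],[[0.797,0.081,0],[0,0,0]],[[0.797,0.081,0],[0,0,0]]])

```text
clock: 30.95
tcp_pos: [0.5632, 0.0565, 0.1984]
orientation: [-2.144, -2.295, 0.004]
contact_force: [0.3, -0.5, -1.3]
grip_width: 0.0145
gripper_force: 51.0
```

```bash
python3 plan.py place 1
```

```text
[[-0.003, 0.008, -0.007], [-0.002, 0.001, 0.002]]
[[0.0, 0.0, 0.468], [0.0, 0.0, 0.0]]
```

Call:
servo_tool(commands=[[[0,0.004,0.15],[0,0,0]],[[0,0.004,0.3],[0,0,0]],[[0,0.004,0.4],[0,0,0]],[[0,0.004,0.46],[0,0,0]],[[0,0.004,0.46],[0,0,0]],[[0,0.004,0.46],[0,0,0]]])

```text
clock: 31.55
tcp_pos: [0.5653, 0.0553, 0.0849]
orientation: [2.148, 2.292, -0.001]
contact_force: [-0.1, -0.7, -0.7]
grip_width: 0.015
gripper_force: 51.8
```

Call:
servo_tool(commands=[[[0,0,0],[0,0,0]],[[0,0,0],[0,0,0]],[[0,0,0],[0,0,0]],[[0,0,-0.15],[0,0,0]],[[0,0,-0.35],[0,0,0]],[[0,0,-0.45],[0,0,0]],[[0,0,-0.45],[0,0,0]]], claw=0.69)

```text
clock: 32.25
tcp_pos: [0.5676, 0.0569, 0.2016]
orientation: [2.144, 2.291, 0.011]
contact_force: [-0.2, 0.2, 0.2]
grip_width: 0.0265
gripper_force: 0.0
```

```bash
python3 plan.py pick 2
```

```text
[[-0.777, -0.191, 0.003], [0.005, -0.002, 0.101]]
[[-0.797, -0.066, 0.2], [0.0, 0.0, 0.0]]
[[0.0, 0.0, 0.408], [0.0, 0.0, 0.0]]
```

Call:
servo_tool(commands=[[[-0.777,-0.191,0],[0,0,0.1]],[[-0.777,-0.191,0],[0,0,0.1]],[[-0.777,-0.191,0],[0,0,0.1]],[[-0.777,-0.191,0],[0,0,0.1]],[[-0.777,-0.191,0],[0,0,0.1]],[[-0.777,-0.191,0],[0,0,0.1]]])

```text
clock: 32.85
tcp_pos: [0.5294, -0.1416, 0.1967]
orientation: [-2.323, -2.114, 0.001]
contact_force: [0.5, 0.4, -1.4]
grip_width: 0.0262
gripper_force: 0.0
```

Call:
servo_tool(commands=[[[-0.797,-0.066,0],[0,0,0]],[[-0.797,-0.066,0],[0,0,0]],[[-0.797,-0.066,0],[0,0,0]],[[-0.797,-0.066,0.1],[0,0,0]],[[-0.797,-0.066,0.2],[0,0,0]],[[-0.797,-0.066,0.2],[0,0,0]],[[-0.797,-0.066,0.2],[0,0,0]]], claw=0.55)

```text
clock: 33.55
tcp_pos: [0.4967, -0.335, 0.1466]
orientation: [-2.315, -2.12, -0.0]
contact_force: [0.7, 0.4, -0.6]
grip_width: 0.0387
gripper_force: 0.0
```

```bash
python3 dump.py; python3 plan.py pick 2; python3 -c "
from h import *
st()"
```

```text
drawer obj x,y 26 -136 size 1 67 90 z 0.024 34
drawer obj x,y 11 76 size 17 119 1 z 0.043000000000000003 321
drawer obj x,y -46 -136 size 1 68 90 z 0.026000000000000002 34
drawer obj x,y -31 -59 size 136 34 88 z 0.010000000000000002 287
drawer obj x,y -31 76 size 118 17 90 z 0.043000000000000003 311
[[-0.007, 0.003, -0.01], [0.0, -0.001, 0.003]]
[[0.0, 0.0, 0.408], [0.0, 0.0, 0.0]]
{'clock': 33.6, 'tcp_pos': [0.497, -0.335, 0.148], 'orientation': [-2.316, -2.122, -0.001], 'contact_force': [0.541, -0.531, -0.015], 'grip_width': 0.039, 'gripper_force': 0.0, 'joints': [0.006, 0.549, 0.659, 1.866, -0.432, 0.873, 0.79]}
```

Call:
servo_tool(commands=[[[-0.006,0.003,0.15],[0,0,0]],[[-0.006,0.003,0.3],[0,0,0]],[[-0.006,0.003,0.392],[0,0,0]],[[-0.006,0.003,0.392],[0,0,0]]])

```text
clock: 34.0
tcp_pos: [0.4966, -0.3357, 0.0475]
orientation: [-2.313, -2.12, 0.0]
contact_force: [-0.3, 0.5, -0.0]
grip_width: 0.0385
gripper_force: 0.0
```

Call:
servo_tool(commands=[[[0,0,0],[0,0,0]],[[0,0,0],[0,0,0]],[[0,0,0],[0,0,0]],[[0,0,0],[0,0,0]]], claw=1)

```text
clock: 34.4
tcp_pos: [0.4982, -0.339, 0.0514]
orientation: [2.317, 2.117, 0.003]
contact_force: [-0.2, 2.1, 7.9]
grip_width: 0.0147
gripper_force: 51.9
```

Call:
servo_tool(commands=[[[0,0,-0.1],[0,0,0]],[[0,0,-0.25],[0,0,0]],[[0,0,-0.4],[0,0,0]],[[0,0,-0.55],[0,0,0]],[[0,0,-0.6],[0,0,0]],[[0,0,-0.6],[0,0,0]]])

```text
clock: 35.0
tcp_pos: [0.4974, -0.3394, 0.2016]
orientation: [2.317, 2.116, 0.003]
contact_force: [0.3, 0.0, -1.0]
grip_width: 0.0151
gripper_force: 50.7
```

```bash
python3 plan.py place 2
```

```text
[[0.787, -0.016, 0.005], [0.003, 0.001, -0.099]]
[[0.78, 0.106, 0.0], [0.0, 0.0, 0.0]]
[[0.0, 0.0, 0.468], [0.0, 0.0, 0.0]]
```

Call:
servo_tool(commands=[[[0.16,-0.003,0],[0,0,-0.05]],[[0.32,-0.006,0],[0,0,-0.1]],[[0.48,-0.01,0],[0,0,-0.1]],[[0.64,-0.013,0],[0,0,-0.1]],[[0.787,-0.016,0],[0,0,-0.1]],[[0.787,-0.016,0],[0,0,-0.1]]])

```text
clock: 35.6
tcp_pos: [0.51, -0.1357, 0.197]
orientation: [-2.133, -2.3, 0.0]
contact_force: [0.0, -0.6, -1.1]
grip_width: 0.0146
gripper_force: 50.6
```

Call:
servo_tool(commands=[[[0.18,0.024,0],[0,0,0]],[[0.36,0.048,0],[0,0,0]],[[0.54,0.073,0],[0,0,0]],[[0.7,0.095,0],[0,0,0]],[[0.78,0.106,0],[0,0,0]],[[0.78,0.106,0],[0,0,0]],[[0.78,0.106,0],[0,0,0]]])

```text
clock: 36.3
tcp_pos: [0.523, 0.0533, 0.1981]
orientation: [-2.145, -2.294, 0.004]
contact_force: [0.2, -0.7, -1.9]
grip_width: 0.0147
gripper_force: 50.7
```

```bash
python3 plan.py place 2
```

```text
[[-0.001, 0.009, -0.008], [-0.001, 0.001, 0.002]]
[[0.0, 0.0, 0.468], [0.0, 0.0, 0.0]]
```

Call:
servo_tool(commands=[[[0,0.004,0.15],[0,0,0]],[[0,0.004,0.3],[0,0,0]],[[0,0.004,0.4],[0,0,0]],[[0,0.004,0.46],[0,0,0]],[[0,0.004,0.46],[0,0,0]],[[0,0.004,0.46],[0,0,0]]])

```text
clock: 36.9
tcp_pos: [0.5251, 0.0527, 0.0845]
orientation: [2.148, 2.292, -0.0]
contact_force: [0.9, 0.2, -0.8]
grip_width: 0.0147
gripper_force: 51.3
```

Call:
servo_tool(commands=[[[0,0,0],[0,0,0]],[[0,0,0],[0,0,0]],[[0,0,0],[0,0,0]],[[0,0,-0.15],[0,0,0]],[[0,0,-0.35],[0,0,0]],[[0,0,-0.45],[0,0,0]],[[0,0,-0.45],[0,0,0]]], claw=0.69)

```text
clock: 37.6
tcp_pos: [0.5273, 0.0542, 0.2008]
orientation: [2.144, 2.292, 0.011]
contact_force: [0.1, -0.5, -1.0]
grip_width: 0.0264
gripper_force: 0.0
```

```bash
python3 plan.py pick 3
```

```text
[[-0.76, -0.218, -0.0], [0.005, -0.002, 0.101]]
[[-0.785, -0.095, 0.2], [0.0, 0.0, 0.0]]
[[0.0, 0.0, 0.408], [0.0, 0.0, 0.0]]
```

Call:
servo_tool(commands=[[[-0.76,-0.218,0],[0,0,0.1]],[[-0.76,-0.218,0],[0,0,0.1]],[[-0.76,-0.218,0],[0,0,0.1]],[[-0.76,-0.218,0],[0,0,0.1]],[[-0.76,-0.218,0],[0,0,0.1]],[[-0.76,-0.218,0],[0,0,0.1]]])

```text
clock: 38.2
tcp_pos: [0.4823, -0.1402, 0.1963]
orientation: [-2.322, -2.115, 0.001]
contact_force: [0.3, 1.4, -1.2]
grip_width: 0.0265
gripper_force: 0.0
```

Call:
servo_tool(commands=[[[-0.785,-0.095,0],[0,0,0]],[[-0.785,-0.095,0],[0,0,0]],[[-0.785,-0.095,0],[0,0,0]],[[-0.785,-0.095,0.1],[0,0,0]],[[-0.785,-0.095,0.2],[0,0,0]],[[-0.785,-0.095,0.2],[0,0,0]],[[-0.785,-0.095,0.2],[0,0,0]]], claw=0.55)

```text
clock: 38.9
tcp_pos: [0.4425, -0.3305, 0.1463]
orientation: [-2.315, -2.12, 0.0]
contact_force: [-0.4, 0.1, 0.6]
grip_width: 0.0385
gripper_force: 0.0
```

```bash
python3 dump.py; python3 plan.py pick 3; python3 -c "
from h import *
st()"
```

```text
drawer obj x,y 25 -135 size 74 1 0 z 0.025 37
drawer obj x,y 11 76 size 17 119 0 z 0.043000000000000003 323
drawer obj x,y -31 -61 size 139 36 86 z 0.010000000000000002 287
drawer obj x,y -27 76 size 24 118 0 z 0.043000000000000003 310
drawer obj x,y -70 76 size 17 119 0 z 0.043000000000000003 295
[[-0.005, 0.004, -0.012], [0.0, -0.001, 0.003]]
[[0.0, 0.0, 0.408], [0.0, 0.0, 0.0]]
{'clock': 38.95, 'tcp_pos': [0.443, -0.331, 0.147], 'orientation': [-2.316, -2.122, -0.001], 'contact_force': [0.399, 0.828, 0.442], 'grip_width': 0.038, 'gripper_force': 0.0, 'joints': [-0.004, 0.484, 0.696, 1.979, -0.42, 0.825, 0.839]}
```

Call:
servo_tool(commands=[[[-0.006,0.003,0.15],[0,0,0]],[[-0.006,0.003,0.3],[0,0,0]],[[-0.006,0.003,0.392],[0,0,0]],[[-0.006,0.003,0.392],[0,0,0]]])

```text
clock: 39.35
tcp_pos: [0.4425, -0.3314, 0.0473]
orientation: [-2.313, -2.12, 0.0]
contact_force: [-0.8, 0.7, 0.3]
grip_width: 0.0383
gripper_force: 0.0
```

Call:
servo_tool(commands=[[[0,0,0],[0,0,0]],[[0,0,0],[0,0,0]],[[0,0,0],[0,0,0]],[[0,0,0],[0,0,0]]], claw=1)

```text
clock: 39.75
tcp_pos: [0.4439, -0.3344, 0.0507]
orientation: [2.317, 2.118, 0.003]
contact_force: [0.5, 2.8, 8.4]
grip_width: 0.0146
gripper_force: 52.3
```

Call:
servo_tool(commands=[[[0,0,-0.1],[0,0,0]],[[0,0,-0.25],[0,0,0]],[[0,0,-0.4],[0,0,0]],[[0,0,-0.55],[0,0,0]],[[0,0,-0.6],[0,0,0]],[[0,0,-0.6],[0,0,0]]])

```text
clock: 40.35
tcp_pos: [0.4432, -0.3347, 0.2009]
orientation: [2.317, 2.116, 0.004]
contact_force: [-0.1, -0.3, -2.4]
grip_width: 0.0147
gripper_force: 51.1
```

```bash
sed -i 's/-.077,-.072/-.074,-.072/' plan.py; python3 plan.py place 3
```

```text
[[0.523, 0.305, 0.004], [0.003, 0.001, -0.099]]
[[0.47, 0.382, 0.0], [0.0, 0.0, 0.0]]
[[0.0, 0.0, 0.468], [0.0, 0.0, 0.0]]
```

Call:
servo_tool(commands=[[[0.13,0.076,0],[0,0,-0.05]],[[0.26,0.152,0],[0,0,-0.1]],[[0.39,0.228,0],[0,0,-0.1]],[[0.523,0.305,0],[0,0,-0.1]],[[0.523,0.305,0],[0,0,-0.1]]])

```text
clock: 40.85
tcp_pos: [0.5329, -0.204, 0.1964]
orientation: [-2.133, -2.302, -0.002]
contact_force: [0.4, 0.3, -0.1]
grip_width: 0.0146
gripper_force: 51.0
```

Call:
servo_tool(commands=[[[0.12,0.096,0],[0,0,0]],[[0.24,0.19,0],[0,0,0]],[[0.36,0.29,0],[0,0,0]],[[0.47,0.382,0],[0,0,0]],[[0.47,0.382,0],[0,0,0]],[[0.47,0.382,0],[0,0,0]]])

```text
clock: 41.45
tcp_pos: [0.6167, -0.0864, 0.1968]
orientation: [-2.143, -2.295, 0.004]
contact_force: [-0.1, 0.2, -1.3]
grip_width: 0.0149
gripper_force: 51.0
```

```bash
python3 plan.py place 3
```

```text
[[-0.007, 0.007, -0.013], [-0.002, 0.0, 0.003]]
[[0.0, 0.0, 0.468], [0.0, 0.0, 0.0]]
```

Call:
servo_tool(commands=[[[-0.003,0.004,0.15],[0,0,0]],[[-0.003,0.004,0.3],[0,0,0]],[[-0.003,0.004,0.4],[0,0,0]],[[-0.003,0.004,0.455],[0,0,0]],[[-0.003,0.004,0.455],[0,0,0]],[[-0.003,0.004,0.455],[0,0,0]]])

```text
clock: 42.05
tcp_pos: [0.6187, -0.089, 0.0858]
orientation: [2.147, 2.292, 0.0]
contact_force: [-0.7, 0.6, -0.6]
grip_width: 0.0149
gripper_force: 51.2
```

Call:
servo_tool(commands=[[[0,0,0],[0,0,0]],[[0,0,0],[0,0,0]],[[0,0,0],[0,0,0]],[[0,0,-0.15],[0,0,0]],[[0,0,-0.35],[0,0,0]],[[0,0,-0.45],[0,0,0]],[[0,0,-0.45],[0,0,0]]], claw=0.69)

```text
clock: 42.75
tcp_pos: [0.6212, -0.0886, 0.2025]
orientation: [2.142, 2.29, 0.009]
contact_force: [0.5, 0.3, -0.0]
grip_width: 0.0263
gripper_force: 0.0
```

```bash
python3 plan.py pick 4
```

```text
[[-0.89, -0.984, 0.202], [0.005, -0.0, 0.101]]
[[0.0, 0.0, 0.408], [0.0, 0.0, 0.0]]
```

Call:
servo_tool(commands=[[[-0.89,-0.984,0],[0,0,0.1]],[[-0.89,-0.984,0],[0,0,0.1]],[[-0.89,-0.984,0],[0,0,0.1]],[[-0.89,-0.984,0],[0,0,0.1]],[[-0.89,-0.984,0],[0,0,0.1]],[[-0.89,-0.984,0],[0,0,0.1]],[[-0.89,-0.984,0],[0,0,0.1]],[[-0.89,-0.984,0.1],[0,0,0.1]],[[-0.89,-0.984,0.2],[0,0,0.1]],[[-0.89,-0.984,0.2],[0,0,0.1]],[[-0.89,-0.984,0.2],[0,0,0.1]]], claw=0.55)

```text
clock: 43.85
tcp_pos: [0.3876, -0.3261, 0.1475]
orientation: [-2.319, -2.118, 0.001]
contact_force: [0.2, 0.5, 0.5]
grip_width: 0.0385
gripper_force: 0.0
```

```bash
python3 dump.py; python3 plan.py pick 4; python3 -c "
from h import *
st()"
```

```text
drawer obj x,y -2 -74 size 125 55 90 z 0.043000000000000003 348
drawer obj x,y 10 76 size 17 119 0 z 0.043000000000000003 324
drawer obj x,y -32 -59 size 136 33 88 z 0.010000000000000002 290
drawer obj x,y -31 76 size 117 22 87 z 0.043000000000000003 306
drawer obj x,y -65 -136 size 1 57 90 z 0.027000000000000003 27
drawer obj x,y -71 76 size 119 17 90 z 0.043000000000000003 293
[[-0.001, 0.012, -0.007], [0.0, 0.0, 0.001]]
[[0.0, 0.0, 0.408], [0.0, 0.0, 0.0]]
{'clock': 43.9, 'tcp_pos': [0.388, -0.326, 0.148], 'orientation': [2.319, 2.119, -0.0], 'contact_force': [-0.381, 0.111, 1.335], 'grip_width': 0.038, 'gripper_force': 0.0, 'joints': [-0.013, 0.416, 0.739, 2.084, -0.396, 0.782, 0.88]}
```

Call:
servo_tool(commands=[[[-0.003,0.01,0.15],[0,0,0]],[[-0.003,0.01,0.3],[0,0,0]],[[-0.003,0.01,0.394],[0,0,0]],[[-0.003,0.01,0.394],[0,0,0]]])

```text
clock: 44.3
tcp_pos: [0.3897, -0.3263, 0.0477]
orientation: [-2.316, -2.117, 0.001]
contact_force: [0.2, 0.5, 0.6]
grip_width: 0.0382
gripper_force: 0.0
```

Call:
servo_tool(commands=[[[0,0,0],[0,0,0]],[[0,0,0],[0,0,0]],[[0,0,0],[0,0,0]],[[0,0,0],[0,0,0]]], claw=1)

```text
clock: 44.7
tcp_pos: [0.3916, -0.3281, 0.0509]
orientation: [2.317, 2.117, 0.002]
contact_force: [0.4, 1.1, 7.7]
grip_width: 0.0149
gripper_force: 50.8
```

Call:
servo_tool(commands=[[[0,0,-0.1],[0,0,0]],[[0,0,-0.25],[0,0,0]],[[0,0,-0.4],[0,0,0]],[[0,0,-0.55],[0,0,0]],[[0,0,-0.6],[0,0,0]],[[0,0,-0.6],[0,0,0]]])

```text
clock: 45.3
tcp_pos: [0.3913, -0.3277, 0.2009]
orientation: [2.316, 2.117, 0.004]
contact_force: [0.5, 0.5, -1.8]
grip_width: 0.0148
gripper_force: 49.7
```

```bash
python3 plan.py place 4
```

```text
[[0.982, 0.471, 0.005], [0.003, 0.001, -0.098]]
[[0.0, 0.0, 0.468], [0.0, 0.0, 0.0]]
```

Call:
servo_tool(commands=[[[0.14,0.067,0],[0,0,-0.05]],[[0.28,0.134,0],[0,0,-0.1]],[[0.42,0.2,0],[0,0,-0.1]],[[0.56,0.27,0],[0,0,-0.1]],[[0.7,0.336,0],[0,0,-0.1]],[[0.84,0.403,0],[0,0,-0.1]],[[0.982,0.471,0],[0,0,-0.1]],[[0.982,0.471,0],[0,0,-0.1]],[[0.982,0.471,0],[0,0,-0.1]]])

```text
clock: 46.2
tcp_pos: [0.529, -0.0922, 0.1972]
orientation: [-2.142, -2.295, 0.004]
contact_force: [-0.5, -1.2, -1.1]
grip_width: 0.0148
gripper_force: 49.6
```

```bash
python3 plan.py place 4
```

```text
[[-0.006, 0.007, -0.011], [-0.002, 0.0, 0.003]]
[[0.0, 0.0, 0.468], [0.0, 0.0, 0.0]]
```

Call:
servo_tool(commands=[[[-0.003,0.004,0.15],[0,0,0]],[[-0.003,0.004,0.3],[0,0,0]],[[-0.003,0.004,0.4],[0,0,0]],[[-0.003,0.004,0.457],[0,0,0]],[[-0.003,0.004,0.457],[0,0,0]],[[-0.003,0.004,0.457],[0,0,0]]])

```text
clock: 46.8
tcp_pos: [0.5305, -0.0952, 0.0848]
orientation: [2.148, 2.292, -0.001]
contact_force: [-0.6, 1.1, -1.5]
grip_width: 0.0148
gripper_force: 55.2
```

Call:
servo_tool(commands=[[[0,0,0],[0,0,0]],[[0,0,0],[0,0,0]],[[0,0,0],[0,0,0]],[[0,0,-0.15],[0,0,0]],[[0,0,-0.35],[0,0,0]],[[0,0,-0.45],[0,0,0]],[[0,0,-0.45],[0,0,0]]], claw=0.69)

```text
clock: 47.5
tcp_pos: [0.5332, -0.0946, 0.2012]
orientation: [2.143, 2.29, 0.009]
contact_force: [-0.2, 0.3, -1.4]
grip_width: 0.0263
gripper_force: 0.0
```

```bash
python3 -c "
from h import *
st(); cmd([.4258,-.0283,.17],3.7)"
```

```text
{'clock': 47.5, 'tcp_pos': [0.533, -0.095, 0.201], 'orientation': [2.143, 2.29, 0.009], 'contact_force': [-0.15, 0.348, -1.382], 'grip_width': 0.026, 'gripper_force': 0.0, 'joints': [-0.509, 0.375, 0.719, 1.967, -0.314, 0.904, 0.438]}
[[0.293, -0.412, 0.122], [0.005, -0.0, 0.001]]
```

Call:
servo_tool(commands=[[[0.29,-0.415,0],[0,0,0]],[[0.29,-0.415,0],[0,0,0]],[[0.29,-0.415,0],[0,0,0]],[[0.29,-0.415,0.1],[0,0,0]],[[0.29,-0.415,0.1],[0,0,0]],[[0.29,-0.415,0.1],[0,0,0]]], claw=0.5)

```text
clock: 48.1
tcp_pos: [0.4222, -0.029, 0.1721]
orientation: [-2.147, -2.293, 0.003]
contact_force: [1.0, -0.5, 0.1]
grip_width: 0.0427
gripper_force: 0.0
```

```bash
python3 dump.py; python3 -c "
from lev import *
st(); i=lever(); cmd([.4258,-.0283,.087],3.7)
cv2.imwrite('pics/t5.png',cv2.resize(i[120:270,90:400],None,fx=2.5,fy=2.5,interpolation=2)[...,::-1])"
```

```text
drawer obj x,y 10 -73 size 39 125 0 z 0.043000000000000003 338
drawer obj x,y 11 76 size 118 18 90 z 0.042 322
drawer obj x,y -31 -59 size 136 33 88 z 0.010000000000000002 279
drawer obj x,y -31 76 size 17 118 0 z 0.043000000000000003 306
drawer obj x,y -76 -74 size 124 46 90 z 0.043000000000000003 315
drawer obj x,y -71 76 size 119 17 90 z 0.044000000000000004 272
{'clock': 48.15, 'tcp_pos': [0.423, -0.029, 0.173], 'orientation': [2.147, 2.293, -0.001], 'contact_force': [0.207, -0.305, -1.664], 'grip_width': 0.042, 'gripper_force': 0.0, 'joints': [-0.743, 0.201, 0.756, 2.242, -0.198, 0.763, 0.213]}
knob [0.5336 0.3699 0.1023] 49 ang 148.7 rad from notch150 -0.023
[[0.003, 0.01, 0.343], [0.0, 0.001, 0.001]]
```

View pics/t5.png

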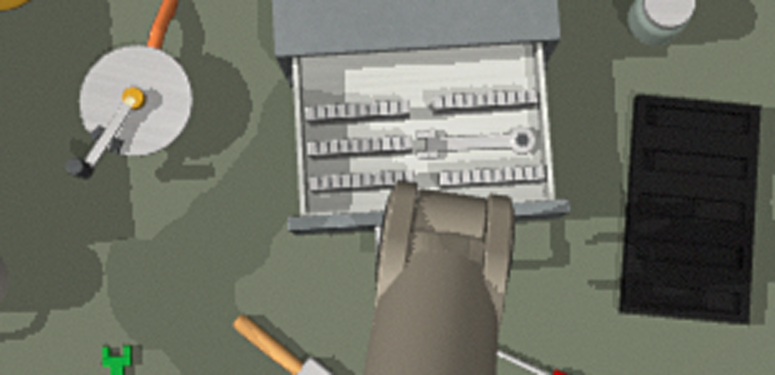

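All five bars and the wrench (490,143) are in the drawer, the tray is empty, and the lever is in the notch. I regrip the handle and push.

Call:
servo_tool(commands=[[[0.003,0.01,0.15],[0,0,0]],[[0.003,0.01,0.3],[0,0,0]],[[0.003,0.01,0.34],[0,0,0]],[[0.003,0.01,0.34],[0,0,0]]])

```text
clock: 48.6
tcp_pos: [0.4244, -0.0285, 0.0868]
orientation: [-2.147, -2.292, 0.004]
contact_force: [0.4, 0.0, 0.3]
grip_width: 0.0429
gripper_force: 0.0
```

Call:
servo_tool(commands=[[[0,0,0],[0,0,0]],[[0,0,0],[0,0,0]],[[0,0,0],[0,0,0]],[[0,0,0],[0,0,0]],[[0,0,0],[0,0,0]]], claw=1, squeeze=30)

```text
clock: 49.1
tcp_pos: [0.4262, -0.0277, 0.0887]
orientation: [2.145, 2.293, 0.004]
contact_force: [-0.5, -0.8, 7.9]
grip_width: 0.0107
gripper_force: 29.5
```

Call:
servo_tool(commands=[[[0,0.01,0],[0,0,0]],[[0,0.03,0],[0,0,0]],[[0,0.06,0],[0,0,0]],[[0,0.1,0],[0,0,0]],[[0,0.14,0],[0,0,0]],[[0,0.18,0],[0,0,0]],[[0,0.22,0],[0,0,0]],[[0,0.26,0],[0,0,0]],[[0,0.3,0],[0,0,0]],[[0,0.34,0],[0,0,0]],[[0,0.38,0],[0,0,0]],[[0,0.42,0],[0,0,0]],[[0,0.46,0],[0,0,0]],[[0,0.5,0],[0,0,0]],[[0,0.54,0],[0,0,0]],[[0,0.57,0],[0,0,0]],[[0,0.6,0],[0,0,0]],[[0,0.62,0],[0,0,0]],[[0,0.64,0],[0,0,0]],[[0,0.65,0],[0,0,0]]])

```text
clock: 51.1
tcp_pos: [0.5883, -0.0171, 0.0888]
orientation: [2.145, 2.293, 0.002]
contact_force: [-1.6, -0.8, 7.1]
grip_width: 0.0107
gripper_force: 29.7
```

```bash
python3 -c "
from h import *
st()"
```

```text
{'clock': 51.1, 'tcp_pos': [0.588, -0.017, 0.089], 'orientation': [2.145, 2.293, 0.002], 'contact_force': [-1.622, -0.832, 7.128], 'grip_width': 0.011, 'gripper_force': 29.748, 'joints': [-0.507, 0.606, 0.581, 1.925, -0.477, 0.748, 0.416]}
```

Call:
servo_tool(commands=[[[0,0.015,0],[0,0,0]],[[0,0.03,0],[0,0,0]],[[0,0.045,0],[0,0,0]],[[0,0.055,0],[0,0,0]],[[0,0.065,0],[0,0,0]],[[0,0.065,0],[0,0,0]]])

```text
clock: 51.7
tcp_pos: [0.6045, -0.0161, 0.0888]
orientation: [2.145, 2.293, 0.003]
contact_force: [0.1, -1.3, 4.3]
grip_width: 0.011
gripper_force: 29.6
```

Call:
servo_tool(commands=[[[0,0.01,0],[0,0,0]],[[0,0.01,0],[0,0,0]]])

```text
clock: 51.9
tcp_pos: [0.6046, -0.016, 0.0887]
orientation: [-2.145, -2.292, 0.002]
contact_force: [-7.5, -1.1, 13.0]
grip_width: 0.0109
gripper_force: 30.4
```

The stop is reached: the force rises with no further motion. I release, back off and check.

Call:
servo_tool(commands=[[[0,0,0],[0,0,0]],[[0,0,0],[0,0,0]],[[0,0,0],[0,0,0]],[[0,0,0],[0,0,0]],[[0,0,-0.2],[0,0,0]],[[0,0,-0.4],[0,0,0]],[[0,0,-0.6],[0,0,0]],[[0,0,-0.6],[0,0,0]],[[0,-0.5,-0.6],[0,0,0]],[[0,-0.5,-0.6],[0,0,0]],[[0,-0.5,-0.6],[0,0,0]],[[0,-0.5,-0.6],[0,0,0]]], claw=0.5)

```text
clock: 53.1
tcp_pos: [0.4773, -0.0243, 0.2366]
orientation: [-2.145, -2.29, 0.0]
contact_force: [0.9, 0.3, 0.1]
grip_width: 0.0429
gripper_force: 0.0
```

```bash
python3 -c "
from lev import *
st(); i=lever(); cv2.imwrite('pics/t6.png',cv2.resize(i,(800,600))[...,::-1])
i,d,m=snap('scene'); cv2.imwrite('pics/s6.png',cv2.resize(i,(800,600))[...,::-1])"
```

```text
{'clock': 53.1, 'tcp_pos': [0.477, -0.024, 0.237], 'orientation': [-2.145, -2.29, 0.0], 'contact_force': [0.913, 0.254, 0.051], 'grip_width': 0.043, 'gripper_force': 0.0, 'joints': [-0.756, 0.2, 0.781, 2.064, -0.176, 0.945, 0.186]}
knob [0.5341 0.3696 0.1021] 50 ang 148.7 rad from notch150 -0.022
```

View pics/t6.png

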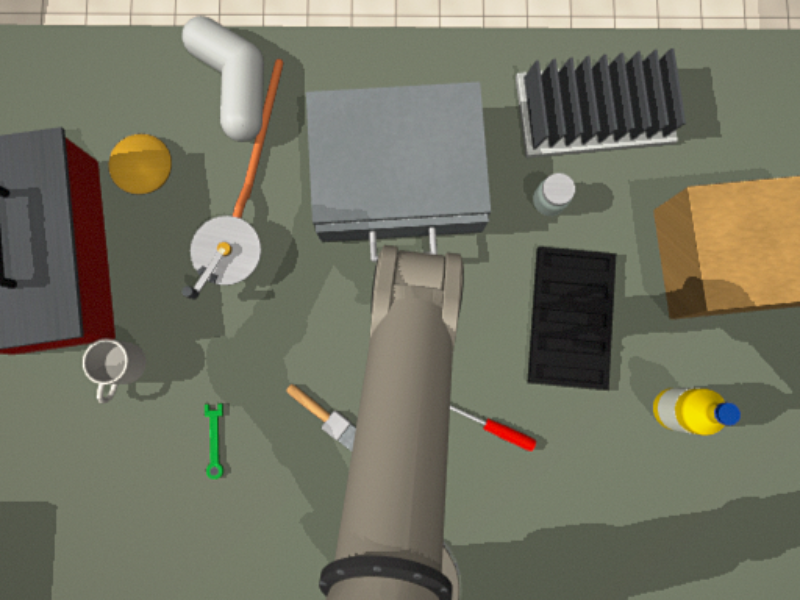

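The drawer is shut (front flush at (403,228)), the lever is in the notch (205,272), the jar is upright (555,193) and the gripper is clear.

```bash
python3 -c "
from h import *
print(r.hand_in())"
```

```text
the job is handed in; nothing more can be done
None
```

I handed the job in: the gas lever is in its notch, all five bars and the wrench are in the shut drawer, and the jar is still standing. The hand-in returned no verdict.

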